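Set up the infusion bottle shaker

TASK

Stand every large grey-capped infusion bottle from the counter upright in the shaker's trough, one to a bay, then take the long socket key from its cup and use it down the tower's bore to tighten the nut clockwise as far as it goes, and stand the key back in its cup. Last of all, slide the speed slider into line with the dark marker fin beside its track. Leave the vials, the carton and the tape where they are.

Things in the scene. Friction and masses are not known exactly. Their poses are not given: they have to be found in the camera images.
- shaker: bench bottle shaker, fixed: white base plate 220 (x) x 300 (y) x 25 mm high; origin at the centre of its underside, front towards its -x. On it: at the back a steel trough of four bays in a row along y; front left (+y) a grey octagonal clamp tower with a deep bore; front right a speed slider on a track along y
- rail (a joint): position in m of the thin aluminium retaining rail along the trough's front edge, its top 72 mm above the table; driven by the nut, it moves 9 mm towards the back (+x) as the nut is tightened; even then a bay is 64 mm deep in x
- bay0 (a point): centre of the floor of bay 0 (25 mm above the table); each bay is 72 (x) x 63 mm (y) inside, walls 14 mm high and 4 mm thick; bays 67 mm apart along the shaker's y, bay 0 at the -y end; each takes one bottle, any bottle in any bay
- bay1 (a point): centre of the floor of bay 1 (25 mm above the table); each bay is 72 (x) x 63 mm (y) inside, walls 14 mm high and 4 mm thick; bays 67 mm apart along the shaker's y, bay 0 at the -y end; each takes one bottle, any bottle in any bay
- bay2 (a point): centre of the floor of bay 2 (25 mm above the table); each bay is 72 (x) x 63 mm (y) inside, walls 14 mm high and 4 mm thick; bays 67 mm apart along the shaker's y, bay 0 at the -y end; each takes one bottle, any bottle in any bay
- bay3 (a point): centre of the floor of bay 3 (25 mm above the table); each bay is 72 (x) x 63 mm (y) inside, walls 14 mm high and 4 mm thick; bays 67 mm apart along the shaker's y, bay 0 at the -y end; each takes one bottle, any bottle in any bay
- bore_mouth (a point): centre of the bore's open top, on the clamp tower: vertical octagonal bore 64 mm across flats, tower 84 mm across flats, mouth 130 mm above the table, bore floor 105 mm below the mouth
- nut_top (a point): top face of the brass hexagon nut standing on the bore floor, on the bore's axis: 34 mm across flats, 20 mm high (this point is 20 mm above the bore floor), with a tapered nose 10 mm higher still. Its orientation turns with the nut; at its own x axis and every 60 deg from it lies a flat face
- nut (a joint): angle of the nut in rad, grows as it turns clockwise seen from above; starts between 0 and 0.35, hard stop at 2.4 = fully tight; stays where left, needs about 0.2 N m; too deep for fingers, turned with the socket key
- key: long steel socket key, 180 mm tall, 0.35 kg, upright, origin at the centre of its lower end. Socket: 54 mm across outer corners; hexagon hole 36.4 mm across flats, 36 mm deep, a flat facing the key's x and every 60 deg (play on the nut 8 deg each way). Rim on the bore floor = fully on; it then stands by itself. Cross-bar handle at the top along x: 70 mm long, 16 wide, 162 to 180 mm up
- cup: white square parking cup for the key, fixed, 78 x 78 x 60 mm high, open on top, walls and floor 5 mm; origin at the centre of its underside. The key starts standing upright in it and goes back there
- bottle0: glass infusion bottle with paper label, upright, 54 mm diameter up to 66 mm, grey cylindrical cap 29 mm diameter from 68 to 100 mm high, 0.13 to 0.25 kg; origin at the centre of its underside. Two to four of the four are present; all that are present go in the shaker
- bottle1: glass infusion bottle with paper label, upright, 54 mm diameter up to 66 mm, grey cylindrical cap 29 mm diameter from 68 to 100 mm high, 0.13 to 0.25 kg; origin at the centre of its underside. Two to four of the four are present; all that are present go in the shaker
- bottle2: glass infusion bottle with paper label, upright, 54 mm diameter up to 66 mm, grey cylindrical cap 29 mm diameter from 68 to 100 mm high, 0.13 to 0.25 kg; origin at the centre of its underside. Two to four of the four are present; all that are present go in the shaker
- bottle3: glass infusion bottle with paper label, upright, 54 mm diameter up to 66 mm, grey cylindrical cap 29 mm diameter from 68 to 100 mm high, 0.13 to 0.25 kg; origin at the centre of its underside. Two to four of the four are present; all that are present go in the shaker
- speed (a joint): position of the black speed slider in m, 0 to 0.11, grows towards the shaker's +y; starts near 0; stays where left (about 1.5 N friction)
- speed_top (a point): centre of the top of the slider's grip, a block 28 (x) x 20 (y) x 40 mm high that can be pinched from above along y; top 80 mm above the table
- marker: dark steel speed marker, a thin upright fin 14 (x) x 5 (y) x 30 mm high standing on the base plate just in front of the slider track (28 mm from the middle of the slider grip in the shaker's -x), fixed, axes as the shaker's; origin at the centre of its underside; it shows where along y the slider must stand
- vial0: small amber vial 28 mm diameter, 64 mm high, origin underneath; a bystander
- vial1: small amber vial as vial0; a bystander
- vial2: amber vial 28 mm diameter, 72 mm high; a bystander
- carton: cardboard carton 60 x 100 x 45 mm high; a bystander
- tape: roll of paper tape lying flat, 80 mm outside diameter, 22 mm high; a bystander
Mind the look-alikes: they are no part of the job. Leave any orange or red look-alike of the key alone.

How it is judged:
On the way, in this order (a step that is already met when the one before it is completed fails the run):
1. every bottle stands in a bay of the trough (x of bottle0 in the frame of shaker between 0.03 and 0.068 m and y of bottle0 in the frame of shaker between -0.132 and 0.132 m and z of bottle0 in the frame of shaker between 0.018 and 0.032 m and angle between each of bottle0, bottle1, bottle2, bottle3's own z axis and vertical below 0.12 rad and x of bottle1 in the frame of shaker between 0.03 and 0.068 m and y of bottle1 in the frame of shaker between -0.132 and 0.132 m and z of bottle1 in the frame of shaker between 0.018 and 0.032 m and x of bottle2 in the frame of shaker between 0.03 and 0.068 m and y of bottle2 in the frame of shaker between -0.132 and 0.132 m and z of bottle2 in the frame of shaker between 0.018 and 0.032 m and x of bottle3 in the frame of shaker between 0.03 and 0.068 m and y of bottle3 in the frame of shaker between -0.132 and 0.132 m and z of bottle3 in the frame of shaker between 0.018 and 0.032 m), for 0.2 s.
2. the nut is tight (value of joint nut above 2.3 rad), for 0.2 s.
3. the key stands in its cup (horizontal distance between key and cup below 0.02 m and z of key in the frame of cup below 0.012 m and angle between key's own z axis and vertical below 0.15 rad), for 0.2 s.
4. the slider is in line with the marker (y of speed_top in the frame of marker between -0.005 and 0.005 m), for 0.2 s.
At the end, for the whole second after the job is handed in: every bottle present stands upright (within 0.12 rad) on the floor of the trough, the nut is turned beyond 2.3 rad, the key stands upright (within 0.15 rad) on the floor of its cup, the slider's middle is within 5 mm of the marker along the track, and all are at rest (all of step 1 and all of step 3 and all of step 4 and value of joint nut above 2.3 rad and linear speed of each of bottle0, bottle1, bottle2, bottle3, key below 0.03 m/s and velocity of joint speed between -0.01 and 0.01 m/s); the robot touches nothing.
It fails at once if the vial0 is pushed more than 50 mm or knocked over (distance of vial0 from where it was at the start of the episode above 0.05 m or angle between vial0's own z axis and vertical above 0.7 rad).
It fails at once if the vial1 is pushed more than 50 mm or knocked over (distance of vial1 from where it was at the start of the episode above 0.05 m or angle between vial1's own z axis and vertical above 0.7 rad).
It fails at once if the vial2 is pushed more than 50 mm or knocked over (distance of vial2 from where it was at the start of the episode above 0.05 m or angle between vial2's own z axis and vertical above 0.7 rad).
It fails at once if the carton is pushed more than 50 mm or knocked over (distance of carton from where it was at the start of the episode above 0.05 m or angle between carton's own z axis and vertical above 0.7 rad).
It fails at once if the tape is pushed more than 50 mm or knocked over (distance of tape from where it was at the start of the episode above 0.05 m or angle between tape's own z axis and vertical above 0.7 rad).
Of bottle0, bottle1, bottle2, bottle3 only 2 to 4 are there at a start; the rules pass over those that are not, and their reading is None.
At some moment in a run one of bottle0, bottle1, bottle2, bottle3 may be knocked a few centimetres aside while the robot is not near it.
It also fails if it takes over 210 s, if anything falls off the work surface, if the arm or the gripper's body presses on something with over 40 N, if the wrist force passes 120 N, or if a joint passes its speed limit or range.

ROBOT

A 6-joint arm with a two-finger parallel gripper is mounted at the origin on the work surface. World frame = base frame: x ahead of the robot, y to its left, z up, the work surface at z = 0. Lengths are in m, angles in rad, forces in N, time in s.
With the tool pointing down it reaches from about 0.35 to 0.975 m from the base axis. Payload 4.9 kg.
Tool frame: the origin (TCP) lies midway between the tips of the shut fingers; the grasp point (between the pads) lies ctrl.grip_depth behind it (ctrl.grip_depth is the distance from the TCP to the grasp point, in m); y points along the fingers, z is the direction in which the jaws open and shut, and the axes are right-handed (so a half turn about y gives the same grasp; the last joint's range is limited). The gripper opens to 85 mm and grips with 20 to 120 N. Pads are 22 mm wide; open, the fingers measure 114 mm over their backs; the gripper's body (76 mm by 85 mm) begins 54 mm behind the grasp point. The pads swing forward as they close: fully open they stand 13 mm farther back than shut.
Start: joints at [1.185, 0.053, 1.613, -0, 1.476, -0.119], TCP at [0.165, 0.603, 0.231] pointing down, gripper open.
Joint ranges: [-3.01, 3.01], [-1.01, 2.22], [0.06, 2.58], [-1.02, 4.17], [0.09, 2.62], [-3.14, 3.14]. Speed limits (rad/s): [2.57, 2.57, 3.14, 3.14, 3.14, 3.14].

INTERFACE

Orientations are given as a rotation vector (axis times angle).
In Python, from station import ctrl gives the robot as it stands.
- The arm moves only by the tool jog_arm, never from a script. Its argument "moves" is a list of rows, each a list of 6 numbers: the shift along the tool's x, y, z in mm, then the turn, a rotation vector about the tool's x, y, z in rad. In form: [[x, y, z, wx, wy, wz], ...]. A call has 1 to 12 rows; each row shifts and turns the commanded pose from where the row before left it, along the tool's axes as they then stand; what a row does not reach is not made up. A row lasts 1/10 s, in which the tool goes at most 50 mm and 8.59 degrees, less where a joint would pass 70% of its speed; a pose out of reach is approached as far as the arm can. A call is refused whole if a number of a shift passes 50 or a number of a turn 0.15, either way. A call with a gripper value outside its range is refused whole. "grip" is the finger opening in mm, from 0 to 85.4, set as the call begins (left out, the last holds). The fingers move at their own pace and stop on an object; "grip_force" is the grip in N (left out, the last holds). Time passes only in rows, so rows that do not move let the fingers close. It gives the time, the measured TCP pose, the force and the opening at its end, in the units of the state.
- ctrl.get_obs(): the state, without advancing time (a new reading comes with each control period).
- ctrl.get_image(name): name is "side" or "top" or "wrist"; returns the picture (480x640x3 uint8, red, green, blue); there is no depth.
- ctrl.camera_params(name): a dict with "fx", "fy", "cx", "cy" (pixels), "D" ([k1, k2, p1, p2, k3] as OpenCV has them; the pictures are not rectified), "pose" (4x4, takes a point from camera to world coordinates); the wrist camera has in their place "T_tool_cam" (4x4, takes a point from camera to tool coordinates, whose origin is the TCP and whose axes are the tool frame's). Camera axes: x right, y up, looking along -z (the intrinsics and any distortion apply to the point x, -y, -z); pixel columns grow to the right and rows downward; lengths in m; the calibration is good to about 2 mm. A picture is of the moment at which its call begins: read the wrist's pose just before it. camera_params takes no time and is no camera call.
- ctrl.finish_job(): hands the job in, once; it reports no verdict.
The state is a dict: "t": time; "q": joint angles; "dq": joint speeds; "effort": joint torques, N m; "tool_pos": TCP position; "tool_rot": TCP orientation; "contact_force": force on the tool from outside, world axes, zero at the start; "wrist_torque": the same for the moment, N m; "opening": finger opening in m.
Only numpy, scipy, OpenCV 4.12 (cv2) and the standard library are available. Lean on these libraries where they do the work, as an engineer would, in place of code of your own. Each camera call takes 0.05 s, during which the arm holds its last target. There are 200 camera calls.

## Working session

There is one attempt and no reset: what is moved stays moved. The work goes in short steps, Python scripts to look and compute and a tool call to move; the robot and the scene stay as the last step left them, time stands still between calls to the robot, and variables do not carry over. Pictures are saved under pics/ and viewed, about 12 in all and at most 16, crops included, and the job is handed in when it is done.

Besides the shell and the picture viewer there is one more tool, called after ">>>" by a JSON object that holds its "op" and its "data", one argument or row to a line. jog_arm: Moves the arm, as the interface text tells. Its arguments: {"type":"object","properties":{"moves":{"type":"array","items":{"type":"array","items":{"type":"number"}}},"grip":{"type":"number"},"grip_force":{"type":"number"}},"required":["moves"]}

```bash
mkdir -p pics; cat > h.py <<'E'
import numpy as np,cv2,json
from scipy.spatial.transform import Rotation as R
from station import ctrl
def cam(n,obs=None):
    p=ctrl.camera_params(n)
    if 'pose' in p: T=np.array(p['pose'])
    else:
        o=obs or ctrl.get_obs(); W=np.eye(4); W[:3,:3]=R.from_rotvec(o['tool_rot']).as_matrix(); W[:3,3]=o['tool_pos']
        T=W@np.array(p['T_tool_cam'])
    K=np.array([[p['fx'],0,p['cx']],[0,p['fy'],p['cy']],[0,0,1.]]); return K,np.array(p['D'],float),T
def ray(c,u,v):
    K,D,T=c; a=cv2.undistortPoints(np.array([[[u,v]]],float),K,D)[0,0]
    return T[:3,3],T[:3,:3]@np.array([a[0],-a[1],-1])
def onz(c,u,v,z):
    o,d=ray(c,u,v); return o+d*(z-o[2])/d[2]
def proj(c,P):
    K,D,T=c; q=(np.atleast_2d(P)-T[:3,3])@T[:3,:3]; q=q*[1,-1,-1]
    return cv2.projectPoints(q,np.zeros(3),np.zeros(3),K,D)[0][:,0]
def snap(n,f):
    o=ctrl.get_obs(); im=np.array(ctrl.get_image(n)); cv2.imwrite('pics/'+f,im[:,:,::-1]); return im,cam(n,o)
E
python3 - <<'E'
from h import *
print(ctrl.grip_depth, {k:np.round(v,3) for k,v in ctrl.get_obs().items()})
for n in('top','side','wrist'):
    im,c=snap(n,n+'0.png'); print(n,np.round(c[2],3).tolist(),c[0][0,0],c[1])
E
```

```text
0.0187 {'t': np.float64(0.0), 'q': array([ 1.185,  0.053,  1.614, -0.   ,  1.476, -0.119]), 'dq': array([ 0.001,  0.001,  0.001, -0.001,  0.001, -0.001]), 'effort': array([ 0.0000e+00, -3.9370e+01, -3.7017e+01, -0.0000e+00,  7.0000e-03,
       -0.0000e+00]), 'tool_pos': array([0.165, 0.602, 0.23 ]), 'tool_rot': array([-1.563,  0.21 , -0.209]), 'contact_force': array([-0.275,  0.665, -0.594]), 'wrist_torque': array([ 0.026, -0.011,  0.022]), 'opening': np.float64(0.086)}
top [[-0.017, 0.992, -0.124, 0.277], [-1.0, -0.017, -0.001, 0.042], [-0.003, 0.124, 0.992, 1.536], [0.0, 0.0, 0.0, 1.0]] 585.7455812738218 [0.00909694 0.         0.         0.         0.        ]
side [[-0.985, 0.098, -0.139, 0.279], [-0.17, -0.619, 0.767, 1.033], [-0.011, 0.779, 0.627, 0.9], [0.0, 0.0, 0.0, 1.0]] 595.1097046242155 [-0.07786823  0.          0.          0.          0.        ]
wrist [[0.264, -0.918, -0.294, 0.089], [0.964, 0.251, 0.082, 0.623], [-0.002, -0.306, 0.952, 0.373], [0.0, 0.0, 0.0, 1.0]] 411.0626556809742 [-0.07418612  0.          0.          0.          0.        ]
```

View pics/top0.png

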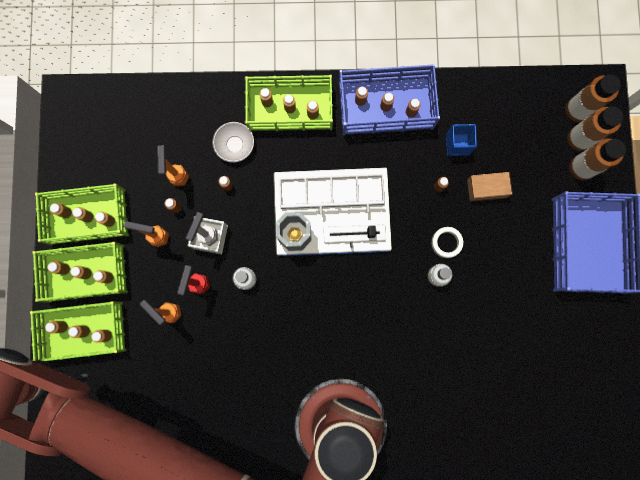

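View pics/side0.png

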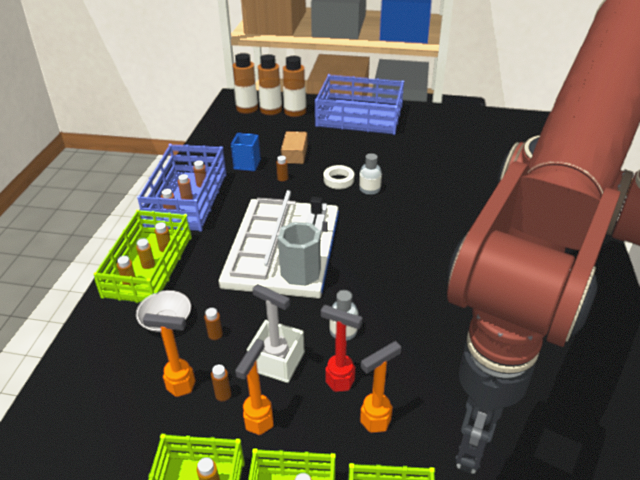

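Top view: two grey-capped bottles at about (245,278) and (440,274), the shaker at (332,212) with the bore near (295,233), and the key in its cup at (207,236). Both views agree. I'll crop closer to measure.

```bash
python3 - <<'E'
from h import *
im=cv2.imread('pics/top0.png')
cv2.imwrite('pics/z1.png',cv2.resize(im[160:295,180:400],(792,486),interpolation=cv2.INTER_CUBIC))
c=cam('top')
g=cv2.cvtColor(im,cv2.COLOR_BGR2HSV)
# white base plate outline
m=((g[...,2]>140)&(g[...,1]<40)).astype(np.uint8); m[:, :270]=0;m[:,395:]=0;m[:160]=0;m[262:]=0
pts=np.argwhere(m)[:,::-1].astype(np.float32)
r=cv2.minAreaRect(cv2.convexHull(pts)); print(r)
b=cv2.boxPoints(r)
W=np.array([onz(c,*p,0.025)[:2] for p in b]);print(W.round(4),np.linalg.norm(W-np.roll(W,1,0),axis=1)); print(W.mean(0))
# grey things
for (x,y) in[(245,277),(440,273)]:
    s=im[y-16:y+17,x-16:x+17]; print('\n'.join(' '.join('%3d'%v for v in row[::1]) for row in cv2.cvtColor(s,cv2.COLOR_BGR2GRAY)[::2]))
E
```

```text
((332.07733154296875, 210.72247314453125), (82.87747192382812, 114.91167449951172), 87.75425720214844)
[[ 0.6598  0.165 ]
 [ 0.6665 -0.1383]
 [ 0.4464 -0.1398]
 [ 0.4399  0.1582]] [0.22007609 0.30339817 0.22014575 0.29810617]
[0.55316404 0.01129097]
 22  29  22  28  26  21  25  23  25  26  20  21  22  24  21  26  23  18  27  25  24  29  22  25  23  21  27  27  25  24  21  27  19
 31  26  26  25  24  18  23  28  15  16  18  27  24  23  26  22  20  21  29  26  24  21  27  24  24  20  26  24  20  23  27  22  24
 28  23  21  21  26  24  28  18  24  26  19  25  22  28  27  21  23  20  25  17  19  20  20  26  26  21  16  23  24  20  24  27  24
 22  24  28  22  23  18  22  29  24  29  41  90 105 151 172 169 146 120  52  26  24  27  17  21  20  20  21  22  26  28  19  25  18
 22  17  21  29  25  23  28  40 126 201 229 224 227 221 219 215 209 198 178 178 136 136  68  27  27  21  23  19  28  22  28  24  29
 28  23  24  22  21  50 122 191 228 225 197 175 190 185 198 190 223 223 221 215 183 157 165 118  50  28  14  21  17  22  25  22  22
 27  29  22  24  62 172 233 196 177 176 174 177 174 174 17
[... 2937 characters left out ...]
 203 203 197 152  49  19  25  18  20  20
 20  16  15  24  18  62  91 103 139 123 138 142 154 176 196 214 218 220 219 217 216 216 215 197 162 110  53  10  18  18  26  22  25
 22  20  21  25  22  20  30  63  89 103 126 122 129 137 142 148 155 165 163 160 162 154 141 102  41  13  12  15  27  22  17  17  20
 23  20  18  16  19  18  14  11  13  38  55  72  88 110 106 108 102 116 113  84  68  42  10  13  13  11  16  13  20  19  16  17  18
 15  20  19  22  12   9  21  15  17  14  11   2  16  14   8  18   4   7  12   9  12  15  13  17  11  11  21  20  20  17  20  20  15
 20  27  21  13  20  20  23  16  26  10  20  21  16  12  13  10   9  13  12   6   9  16  15  13  13   8  22  16  18  21  21  22  20
```

View pics/z1.png

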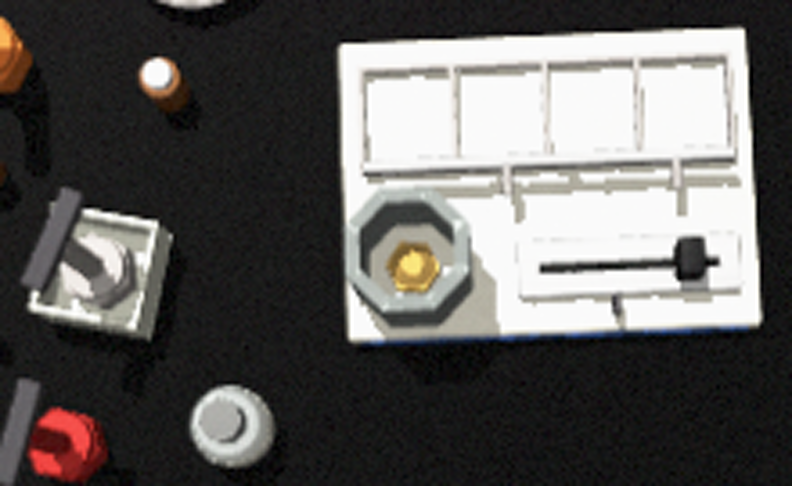

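Crop: plate corners at zoom (340,45), (745,28), (760,325) and (350,340). The cup is yawed, with the key bar centre near (53,240). Marker fin foot near (618,315), slider grip near (690,258).

```bash
cat >> h.py <<'E'
def plan(x,y,z,yaw=None):
    """deltas in tool frame to TCP target; yaw = direction of tool z (jaw axis) in world, mod pi"""
    o=ctrl.get_obs(); M=R.from_rotvec(o['tool_rot']).as_matrix(); p=np.array(o['tool_pos'])
    print('t',round(float(o['t']),2),'pos',p.round(4),'jawyaw',round(np.arctan2(M[1,2],M[0,2]),4),'q',np.round(o['q'],2),'open',round(float(o['opening']),4),'F',np.round(o['contact_force'],1))
    zx=M[:,2]; yw=np.arctan2(zx[1],zx[0]); 
    if yaw is None: yaw=yw
    d=(yaw-yw+np.pi/2)%np.pi-np.pi/2
    zt=np.array([np.cos(yw+d),np.sin(yw+d),0]); yt=np.array([0,0,-1.]); T=np.c_[np.cross(yt,zt),yt,zt]
    rv=R.from_matrix(M.T@T).as_rotvec(); print('rot first (tool rv)',rv.round(4))
    D=np.array([x,y,z])-p; print('then shift in new tool axes mm',(T.T@D*1e3).round(1),'; in present axes',(M.T@D*1e3).round(1))
E
python3 - <<'E'
from h import *
c=cam('top'); s=cam('side')
zc=lambda a,b,z: onz(c,a/3.6+179.6,b/3.6+159.6,z)
C=np.array([zc(a,b,.025)[:2] for a,b in[(340,45),(745,28),(760,325),(350,340)]]);print(C.round(4),C.mean(0))
e=lambda v:np.arctan2(v[1],v[0])
print('yaw',e(C[0]-C[3]),e(C[1]-C[2]),e(C[0]-C[1])-np.pi/2,e(C[3]-C[2])-np.pi/2, [np.linalg.norm(C[i]-C[i-1]) for i in range(4)])
print('bottles',onz(c,240.8,276.5,.1),onz(c,444.5,273.4,.1))
print('bar',zc(53.5,240,.18), 'dir',e((zc(73,194,.18)-zc(33,286,.18))[:2]))
print('cup',[zc(a,b,.06) for a,b in[(75,205),(170,232),(150,335),(32,312)]])
print('bore',zc(409,250,.13)); print('slider',zc(690,255,.08),'marker',zc(614,300,.055),zc(619,325,.025))
plan(.5,.2,.3,0)
E
```

```text
[[ 0.6584  0.1624]
 [ 0.6658 -0.1348]
 [ 0.4464 -0.1388]
 [ 0.4407  0.1568]] [0.55281432 0.0114229 ]
yaw 0.025608854973103577 0.018241316211242246 0.02487603776779057 0.019236071068307936 [np.float64(0.2177019978936448), np.float64(0.2972694113897283), np.float64(0.21937426644306787), np.float64(0.295659101468968)]
bottles [0.37876388 0.23994097 0.1       ] [ 0.37768528 -0.25972044  0.1       ]
bar [0.4927648  0.33735598 0.18      ] dir -0.4006075361096097
cup [array([0.53669748, 0.34850191, 0.06      ]), array([0.51612017, 0.28105737, 0.06      ]), array([0.44295863, 0.2949544 , 0.06      ]), array([0.46073853, 0.37819821, 0.06      ])]
bore [0.4896678  0.10857562 0.13      ]
slider [ 0.49022902 -0.08499089  0.08      ] marker [ 0.46266707 -0.03251663  0.055     ] [ 0.44819875 -0.03719766  0.025     ]
t 0.15 pos [0.1646 0.6024 0.2303] jawyaw 1.304 q [ 1.18  0.05  1.61  0.    1.48 -0.12] open 0.0854 F [-0.3  0.1  0.1]
rot first (tool rv) [1.500e-03 1.304e+00 8.000e-04]
then shift in new tool axes mm [402.4 -69.7 335.4] ; in present axes [ 429.6  -69.3 -299.9]
```

>>> {"op": "jog_arm", "data": {
  "moves": [
    [0,-50,0,0,0.145,0],
    [0,0,0,0,0.145,0],
    [0,0,0,0,0.145,0],
    [0,0,0,0,0.145,0],
    [0,0,0,0,0.145,0],
    [0,0,0,0,0.145,0],
    [0,0,0,0,0.145,0],
    [0,0,0,0,0.145,0],
    [0,0,0,0,0.145,0]
  ]
}}

```text
t: 1.05
tool_pos: [0.1647, 0.6027, 0.2808]
tool_rot: [-1.207, 1.214, -1.215]
contact_force: [0.9, -0.4, -0.3]
opening: 0.0854
```

>>> {"op": "jog_arm", "data": {
  "moves": [
    [36,6,21,0,0,0],
    [36,6,21,0,0,0],
    [36,6,21,0,0,0],
    [36,6,21,0,0,0],
    [36,6,21,0,0,0],
    [36,6,21,0,0,0],
    [36,6,21,0,0,0],
    [36,6,21,0,0,0],
    [36,6,21,0,0,0],
    [36,6,21,0,0,0],
    [0,0,0,0,0,0],
    [0,0,0,0,0,0]
  ]
}}

```text
t: 2.25
tool_pos: [0.3745, 0.2421, 0.2209]
tool_rot: [-1.208, 1.212, -1.211]
contact_force: [0.2, 0.8, -0.0]
opening: 0.0851
```

```bash
python3 - <<'E'
from h import *
plan(.379,.240,.066,0)
im,c=snap('wrist','w1.png'); im2,c2=snap('side','s1.png'); im3,c3=snap('top','t1.png')
cv2.imwrite('pics/c1.png',np.hstack([cv2.resize(a[:,:,::-1],(400,300)) for a in(im,im3)]))
print(proj(c,[.379,.24,.1]),proj(c2,[[.379,.24,.1],[.3777,-.2597,.1]]))
E
```

```text
t 2.25 pos [0.3745 0.2421 0.2209] jawyaw -0.0034 q [ 0.41 -0.39  2.02  0.    1.51  0.41] open 0.0851 F [ 0.2  0.8 -0. ]
rot first (tool rv) [ 0.0009 -0.0034 -0.0002]
then shift in new tool axes mm [  2.1 154.9   4.5] ; in present axes [  2.1 154.9   4.7]
[[331.49349191 227.30541727]] [[343.33146552 295.29467243]
 [371.24752736 156.76180458]]
```

View pics/c1.png

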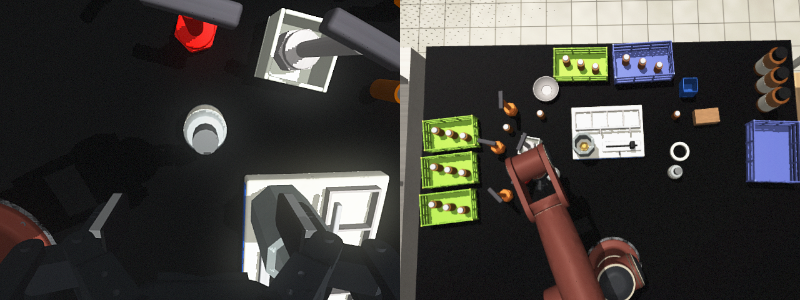

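```bash
python3 - <<'E'
from h import *
im=cv2.imread('pics/w1.png'); c=cam('wrist')
g=cv2.cvtColor(im,cv2.COLOR_BGR2GRAY); s=im[160:260,280:380]
cv2.imwrite('pics/x.png',s)
gg=g[160:260,280:380]; print('\n'.join(' '.join('%3d'%v for v in r[::4]) for r in gg[::4]))
E
```

```text
24  28  21  31  30  33  33  29  25  29  28  33  35  33  31  36  30  33  34  33  39  33  30  31  32
 30  32  28  31  28  32  32  31  34  37  31  33  34  36  35  36  35  37  29  35  33  32  31  32  27
 30  31  28  34  34  38  32  28  35  47  95 137 138 130 103  38  34  39  35  37  33  31  37  32  35
 29  31  30  33  29  28  38  32 126 134 137 144 150 150 153 161 130  31  40  41  35  34  30  34  34
 30  27  31  34  36  34  27 121 114 178 252 205 198 222 246 193 160 167  33  34  36  36  36  35  32
 32  33  36  34  32  29 126 198 140 156 172 174 184 175 178 234 226 212 165  39  40  38  40  33  35
 27  31  34  27  30  96 215 153 169 180 192 193 197 196 191 195 197 204 235  50  38  39  36  36  35
 27  34  29  27  29 216 154 173 179 218 236 236 237 237 239 226 204 191 228 247  38  37  36  34  35
 32  29  35  36  55 151 165 183 232 231 235 236 239 237 238 240 239 210 187 223  22  39  35  33  32
 37  28  22  28 196 163 172 230 233 229 235 245 219 248 238 239 237 236 197 221 224  42  39  39  36
 30  24  29  25 142 167 232 228 229 239  60  72  78  80  71 238 236 238 240 216 240  36  34  38  41
 
[... 698 characters left out ...]

 28  27  24  30  30  29 107 138 150 149 152 150 150 154 152 151 152 166 130  33  39  36  34  36  38
 31  22  30  27  32  29  33  94 152 150 148 150 151 152 152 151 155  95  33  39  39  38  40  33  35
 27  29  24  30  27  30  32  32  83 148 150 150 149 149 152 150 105  36  42  37  42  37  38  35  35
 13  27  19  27  28  29  31  33  35  54 155 155  81  81  81  95  38  30  36  36  33  38  37  33  32
 24  17  25  25  28  27  30  31  32  32  31  33  27  35  33  37  31  36  35  37  34  36  33  31  36
 27  17  27  26  31  26  28  33  24  36  30  35  38  34  38  37  31  33  35  34  34  31  33  32  34
 19  22  20  25  26  29  19  29  32  32  36  33  35  33  36  37  35  31  35  33  36  32  35  33  39
```

>>> {"op": "jog_arm", "data": {
  "moves": [
    [2,35,4.5,0,0,0],
    [0,35,0,0,0,0],
    [0,35,0,0,0,0],
    [0,25,0,0,0,0],
    [0,12,0,0,0,0],
    [0,7,0,0,0,0],
    [0,0,0,0,0,0]
  ]
}}

```text
t: 3.1
tool_pos: [0.3788, 0.2412, 0.0724]
tool_rot: [-1.21, 1.209, -1.209]
contact_force: [-0.1, -0.1, -0.4]
opening: 0.0859
```

>>> {"op": "jog_arm", "data": {
  "moves": [
    [0,0,0,0,0,0],
    [0,0,0,0,0,0],
    [0,0,0,0,0,0],
    [0,0,0,0,0,0],
    [0,0,0,0,0,0],
    [0,0,0,0,0,0],
    [0,0,0,0,0,0],
    [0,0,0,0,0,0]
  ],
  "grip": 20,
  "grip_force": 40
}}

```text
t: 3.9
tool_pos: [0.3792, 0.2409, 0.073]
tool_rot: [-1.208, 1.21, -1.21]
contact_force: [-1.4, -1.0, 6.2]
opening: 0.0279
```

>>> {"op": "jog_arm", "data": {
  "moves": [
    [0,-10,0,0,0,0],
    [0,-30,0,0,0,0],
    [0,-40,0,0,0,0],
    [0,-40,0,0,0,0],
    [0,-20,0,0,0,0],
    [0,0,0,0,0,0]
  ]
}}

```text
t: 4.5
tool_pos: [0.3808, 0.2414, 0.2164]
tool_rot: [-1.201, 1.206, -1.211]
contact_force: [0.6, 0.6, -1.0]
opening: 0.0278
```

```bash
cat >> h.py <<'E'
S=np.array([.553,.0115]); SY=.0215
def sh(x,y):
    c,s=np.cos(SY),np.sin(SY); return S+np.array([c*x-s*y,s*x+c*y])
E
python3 - <<'E'
from h import *
for y in(-.1005,-.0335,.0335,.1005): print(y,sh(.051,y),sh(.013,y), proj(cam('top'),np.r_[sh(.013,y),.06]))
plan(*sh(.051,-.1005),.22)
im,c=snap('wrist','w2.png'); im2,c2=snap('side','s2.png');
cv2.imwrite('pics/c2.png',np.hstack([cv2.resize(im[:,:,::-1],(400,300)),im2[150:450,150:550,::-1]]))
E
```

```text
-0.1005 [ 0.6061488  -0.08788036] [ 0.56815758 -0.08869729] [[371.21821921 201.44438454]]
-0.0335 [ 0.60470841 -0.02089584] [ 0.56671719 -0.02171278] [[345.07664506 202.45857881]]
0.0335 [0.60326802 0.04608867] [0.5652768  0.04527174] [[318.93415278 203.47134203]]
0.1005 [0.60182763 0.11307319] [0.56383641 0.11225625] [[292.78789613 204.48278374]]
t 4.5 pos [0.3808 0.2414 0.2164] jawyaw -0.0011 q [ 0.4  -0.38  2.02 -0.    1.49  0.4 ] open 0.0278 F [ 0.6  0.6 -1. ]
rot first (tool rv) [-0.0071  0.     -0.0028]
then shift in new tool axes mm [329.   -3.6 225.7] ; in present axes [329.   -2.9 225.7]
```

View pics/c2.png

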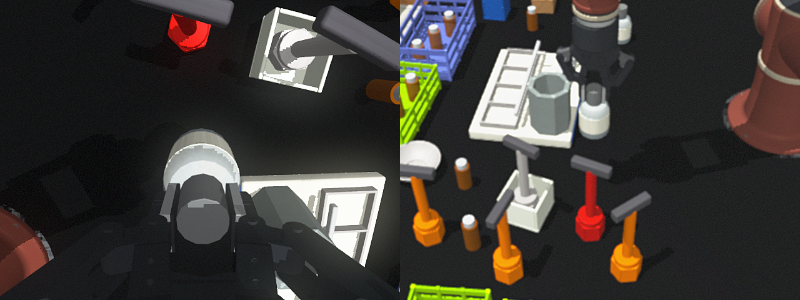

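>>> {"op": "jog_arm", "data": {
  "moves": [
    [0,-25,0,0,0,0],
    [0,-25,0,0,0,0],
    [35,0,24,0,0,0],
    [35,0,24,0,0,0],
    [35,0,24,0,0,0],
    [35,0,24,0,0,0],
    [35,0,24,0,0,0],
    [35,0,24,0,0,0],
    [35,0,24,0,0,0],
    [35,0,24,0,0,0],
    [35,0,24,0,0,0],
    [14,0,9,0,0,0]
  ]
}}

```text
t: 5.8
tool_pos: [0.6035, -0.0914, 0.2582]
tool_rot: [-1.211, 1.216, -1.209]
contact_force: [0.1, 0.3, -1.7]
opening: 0.0278
```

>>> {"op": "jog_arm", "data": {
  "moves": [
    [0,10,0,0,0,0],
    [0,0,0,0,0,0],
    [0,0,0,0,0,0]
  ]
}}

```text
t: 6.1
tool_pos: [0.6023, -0.0872, 0.2504]
tool_rot: [-1.211, 1.212, -1.207]
contact_force: [-0.3, -0.1, -0.8]
opening: 0.0279
```

```bash
python3 - <<'E'
from h import *
plan(*sh(.051,-.1005),.1)
im,c=snap('wrist','w3.png'); im2,c2=snap('top','t3.png');
cv2.imwrite('pics/c3.png',np.hstack([cv2.resize(im[:,:,::-1],(400,300)),cv2.resize(im2[130:280,230:430,::-1],(400,300))]))
E
```

```text
t 6.1 pos [ 0.6023 -0.0872  0.2504] jawyaw 0.0002 q [-0.27  0.01  1.63  0.    1.51 -0.27] open 0.0279 F [-0.3 -0.1 -0.8]
rot first (tool rv) [ 0.0032 -0.     -0.0012]
then shift in new tool axes mm [  0.7 150.4   3.8] ; in present axes [  0.9 150.4   4.3]
```

View pics/c3.png

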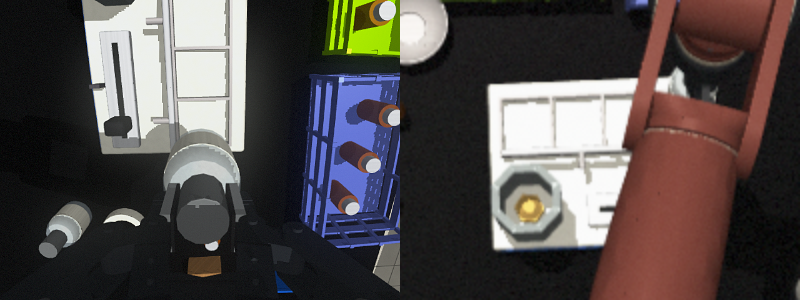

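```bash
python3 - <<'E'
from h import *
c=cam('wrist')
print(proj(c,[np.r_[sh(x,y),.039] for y in(-.067,0) for x in(.013,.049,.085)]).round(0))
print('base corner -x-y, +x-y',proj(c,[np.r_[sh(x,-.15),.025] for x in(-.11,.11)]).round(0))
im=cv2.imread('pics/w3.png'); cv2.imwrite('pics/c4.png',cv2.resize(im[60:270,120:420],(800,560)))
E
```

```text
[[283. 158.]
 [325. 157.]
 [367. 157.]
 [279.  77.]
 [323.  75.]
 [367.  75.]]
base corner -x-y, +x-y [[162. 246.]
 [391. 242.]]
```

View pics/c4.png

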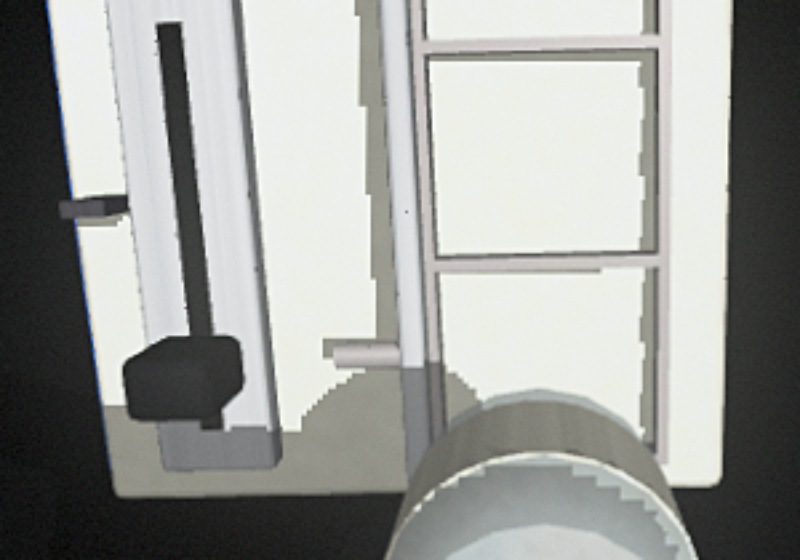

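>>> {"op": "jog_arm", "data": {
  "moves": [
    [1,30,4,0,0,0],
    [0,35,0,0,0,0],
    [0,35,0,0,0,0],
    [0,25,0,0,0,0],
    [0,15,0,0,0,0],
    [0,7,0,0,0,0],
    [0,4,0,0,0,0],
    [0,0,0,0,0,0],
    [0,0,0,0,0,0]
  ]
}}

```text
t: 7.1
tool_pos: [0.6086, -0.0898, 0.103]
tool_rot: [-1.207, 1.208, -1.212]
contact_force: [0.3, 0.6, -1.7]
opening: 0.0277
```

```bash
python3 - <<'E'
from h import *
plan(*sh(.051,-.1005),.098)
E
```

```text
t 7.1 pos [ 0.6086 -0.0898  0.103 ] jawyaw -0.0009 q [-0.27  0.14  1.74  0.    1.26 -0.27] open 0.0277 F [ 0.3  0.6 -1.7]
rot first (tool rv) [-0.0027 -0.      0.0007]
then shift in new tool axes mm [-1.9  5.  -2.5] ; in present axes [-1.9  5.  -2.5]
```

>>> {"op": "jog_arm", "data": {
  "moves": [
    [-2,2,-2,0,0,0],
    [0,2,0,0,0,0],
    [0,0,0,0,0,0],
    [0,0,0,0,0,0]
  ]
}}

```text
t: 7.5
tool_pos: [0.6059, -0.0876, 0.0981]
tool_rot: [-1.208, 1.209, -1.21]
contact_force: [-1.3, 1.0, 3.0]
opening: 0.0279
```

>>> {"op": "jog_arm", "data": {
  "moves": [
    [0,1.5,0,0,0,0],
    [0,0,0,0,0,0],
    [0,0,0,0,0,0]
  ]
}}

```text
t: 7.8
tool_pos: [0.6061, -0.0878, 0.0981]
tool_rot: [-1.209, 1.209, -1.211]
contact_force: [-4.3, 0.1, 10.3]
opening: 0.0283
```

>>> {"op": "jog_arm", "data": {
  "moves": [
    [0,0,0,0,0,0],
    [0,0,0,0,0,0],
    [0,0,0,0,0,0],
    [0,0,0,0,0,0],
    [0,-10,0,0,0,0],
    [0,-30,0,0,0,0],
    [0,-40,0,0,0,0],
    [0,-40,0,0,0,0],
    [0,0,0,0,0,0]
  ],
  "grip": 85
}}

```text
t: 8.7
tool_pos: [0.6094, -0.0885, 0.225]
tool_rot: [-1.201, 1.198, -1.219]
contact_force: [0.5, -1.2, 1.4]
opening: 0.0849
```

```bash
python3 - <<'E'
from h import *
plan(.378,-.260,.22,0)
E
```

```text
t 8.7 pos [ 0.6094 -0.0885  0.225 ] jawyaw -0.0009 q [-0.27  0.03  1.65  0.    1.45 -0.26] open 0.0849 F [ 0.5 -1.2  1.4]
rot first (tool rv) [-0.0136 -0.0009  0.0037]
then shift in new tool axes mm [ 171.5    5.  -231.4] ; in present axes [ 171.7    2.4 -231.3]
```

>>> {"op": "jog_arm", "data": {
  "moves": [
    [17,0,-23,0,0,0],
    [17,0,-23,0,0,0],
    [17,0,-23,0,0,0],
    [17,0,-23,0,0,0],
    [17,0,-23,0,0,0],
    [17,0,-23,0,0,0],
    [17,0,-23,0,0,0],
    [17,0,-23,0,0,0],
    [17,0,-23,0,0,0],
    [18,0,-24,0,0,0],
    [0,0,0,0,0,0],
    [0,0,0,0,0,0]
  ]
}}

```text
t: 9.9
tool_pos: [0.3743, -0.2585, 0.216]
tool_rot: [-1.207, 1.21, -1.211]
contact_force: [0.7, 0.4, 0.2]
opening: 0.0852
```

```bash
python3 - <<'E'
from h import *
plan(.378,-.260,.0725,0)
im,c=snap('wrist','w4.png'); im2,c2=snap('top','t4.png'); im3,c3=snap('side','s4.png');
print(proj(c,[.378,-.26,.1]),proj(c3,[.378,-.26,.1]))
cv2.imwrite('pics/c5.png',np.hstack([cv2.resize(im[:,:,::-1],(400,300)),cv2.resize(im3[130:280,200:400,::-1],(400,300))]))
E
```

```text
t 9.9 pos [ 0.3743 -0.2585  0.216 ] jawyaw -0.0024 q [-0.77 -0.37  2.01  0.    1.5  -0.77] open 0.0852 F [0.7 0.4 0.2]
rot first (tool rv) [-0.0008 -0.0024 -0.    ]
then shift in new tool axes mm [  1.5 143.5   3.7] ; in present axes [  1.5 143.5   3.6]
[[329.99568176 228.68931497]] [[371.14172432 156.6902318 ]]
```

View pics/c5.png

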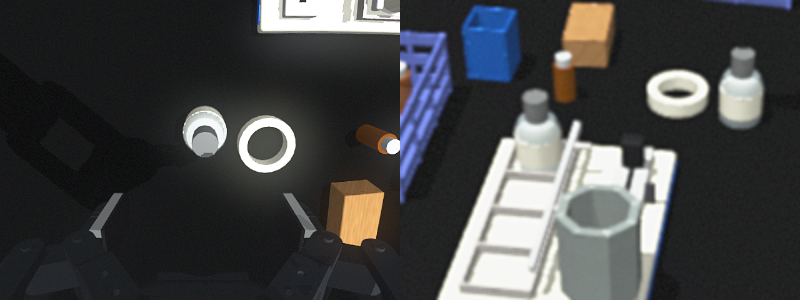

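Bottle A stands in bay 0. Bottle B's cap is at wrist pixel about (328,224), where predicted.

>>> {"op": "jog_arm", "data": {
  "moves": [
    [1.5,35,3.5,0,0,0],
    [0,35,0,0,0,0],
    [0,35,0,0,0,0],
    [0,22,0,0,0,0],
    [0,10,0,0,0,0],
    [0,6,0,0,0,0],
    [0,0,0,0,0,0],
    [0,0,0,0,0,0]
  ]
}}

```text
t: 10.85
tool_pos: [0.3789, -0.2605, 0.0742]
tool_rot: [-1.209, 1.208, -1.212]
contact_force: [0.1, 0.2, -0.3]
opening: 0.0854
```

>>> {"op": "jog_arm", "data": {
  "moves": [
    [0,0,0,0,0,0],
    [0,0,0,0,0,0],
    [0,0,0,0,0,0],
    [0,0,0,0,0,0],
    [0,0,0,0,0,0],
    [0,0,0,0,0,0],
    [0,0,0,0,0,0]
  ],
  "grip": 20
}}

```text
t: 11.55
tool_pos: [0.3779, -0.2601, 0.0732]
tool_rot: [-1.209, 1.21, -1.21]
contact_force: [-2.2, -0.2, 4.7]
opening: 0.0277
```

>>> {"op": "jog_arm", "data": {
  "moves": [
    [0,-10,0,0,0,0],
    [0,-30,0,0,0,0],
    [0,-40,0,0,0,0],
    [0,-40,0,0,0,0],
    [0,-40,0,0,0,0],
    [0,-30,0,0,0,0],
    [0,0,0,0,0,0],
    [0,0,0,0,0,0]
  ]
}}

```text
t: 12.35
tool_pos: [0.3779, -0.2597, 0.2627]
tool_rot: [-1.209, 1.209, -1.21]
contact_force: [-0.3, -0.6, -2.1]
opening: 0.0277
```

```bash
python3 - <<'E'
from h import *
plan(*sh(.051,.0335),.26,0)
E
```

```text
t 12.35 pos [ 0.3779 -0.2597  0.2627] jawyaw -0.0009 q [-0.76 -0.38  1.94  0.    1.58 -0.76] open 0.0277 F [-0.3 -0.6 -2.1]
rot first (tool rv) [-0.0005 -0.0009  0.0002]
then shift in new tool axes mm [-305.8    2.7  225.3] ; in present axes [-306.     2.8  225.1]
```

>>> {"op": "jog_arm", "data": {
  "moves": [
    [-32,0,23,0,0,0],
    [-32,0,23,0,0,0],
    [-32,0,23,0,0,0],
    [-32,0,23,0,0,0],
    [-32,0,23,0,0,0],
    [-32,0,23,0,0,0],
    [-32,0,23,0,0,0],
    [-32,0,23,0,0,0],
    [-32,0,23,0,0,0],
    [-18,0,18,0,0,0],
    [0,10,0,0,0,0],
    [0,0,0,0,0,0]
  ]
}}

```text
t: 13.55
tool_pos: [0.6011, 0.0462, 0.2478]
tool_rot: [-1.215, 1.215, -1.205]
contact_force: [-1.9, -0.3, -2.0]
opening: 0.0278
```

>>> {"op": "jog_arm", "data": {
  "moves": [
    [0,30,0,0,0,0],
    [0,35,0,0,0,0],
    [0,25,0,0,0,0],
    [0,5,0,0,0,0],
    [0,0,0,0,0,0],
    [0,0,0,0,0,0]
  ]
}}

```text
t: 14.15
tool_pos: [0.6038, 0.0454, 0.1594]
tool_rot: [-1.207, 1.209, -1.212]
contact_force: [0.7, -0.3, -1.7]
opening: 0.0281
```

```bash
python3 - <<'E'
from h import *
plan(*sh(.051,.0335),.099,0)
E
```

```text
t 14.15 pos [0.6038 0.0454 0.1594] jawyaw -0.0017 q [-0.05  0.06  1.73 -0.    1.35 -0.05] open 0.0281 F [ 0.7 -0.3 -1.7]
rot first (tool rv) [-0.0022 -0.0017  0.0002]
then shift in new tool axes mm [-0.7 60.4 -0.6] ; in present axes [-0.7 60.4 -0.7]
```

>>> {"op": "jog_arm", "data": {
  "moves": [
    [-0.7,20,-0.5,0,0,0],
    [0,20,0,0,0,0],
    [0,10,0,0,0,0],
    [0,6,0,0,0,0],
    [0,3,0,0,0,0],
    [0,2,0,0,0,0],
    [0,0,0,0,0,0],
    [0,0,0,0,0,0]
  ]
}}

```text
t: 14.95
tool_pos: [0.6035, 0.0466, 0.0982]
tool_rot: [-1.207, 1.208, -1.211]
contact_force: [-2.0, 0.6, 2.0]
opening: 0.0278
```

>>> {"op": "jog_arm", "data": {
  "moves": [
    [0,0,0,0,0,0],
    [0,0,0,0,0,0],
    [0,0,0,0,0,0],
    [0,0,0,0,0,0],
    [0,-10,0,0,0,0],
    [0,-30,0,0,0,0],
    [0,-35,0,0,0,0],
    [0,-30,0,0,0,0],
    [2,0,-28,0,0,0],
    [2,0,-28,0,0,0],
    [4,0,-28,0,0,0],
    [5,0,-28,0,0,0]
  ],
  "grip": 85
}}

```text
t: 16.15
tool_pos: [0.4898, 0.0337, 0.2027]
tool_rot: [-1.208, 1.209, -1.21]
contact_force: [0.3, -0.2, -0.2]
opening: 0.0848
```

>>> {"op": "jog_arm", "data": {
  "moves": [
    [2,0,0,0,0,0],
    [0,0,0,0,0,0],
    [0,0,0,0,0,0]
  ]
}}

```text
t: 16.45
tool_pos: [0.4916, 0.0317, 0.2026]
tool_rot: [-1.208, 1.209, -1.211]
contact_force: [-0.8, 0.4, 0.1]
opening: 0.085
```

```bash
python3 - <<'E'
from h import *
plan(.49,.031,.2,0)
im,c=snap('wrist','w5.png'); im3,c3=snap('side','s5.png');
uv=proj(c,[[.4897,.1086,.13],[.4897,.1086,.045]]); print(uv)
u,v=uv.mean(0).astype(int); print(c[2][:3,3])
y0=max(0,v-75); w=im[y0:y0+150,u-80:u+80,::-1]; print(u-80,y0)
cv2.imwrite('pics/c6.png',np.hstack([cv2.resize(w,(480,450),interpolation=cv2.INTER_CUBIC),cv2.resize(im3[150:300,200:310,::-1],(320,450))]))
E
```

```text
t 16.45 pos [0.4916 0.0317 0.2026] jawyaw -0.0011 q [-0.09 -0.25  1.95  0.    1.45 -0.09] open 0.085 F [-0.8  0.4  0.1]
rot first (tool rv) [-0.0015 -0.0011  0.    ]
then shift in new tool axes mm [ 0.7  2.6 -1.6] ; in present axes [ 0.7  2.6 -1.6]
[[320.27330424 105.24642938]
 [321.25710511 104.56443229]]
[0.49145735 0.10977213 0.34558523]
240 29
```

View pics/c6.png

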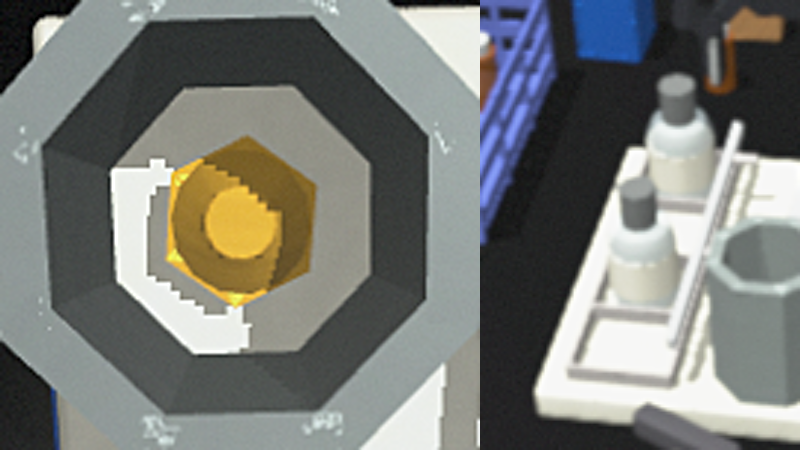

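```bash
python3 - <<'E'
from h import *
im=cv2.imread('pics/w5.png'); c=cam('wrist')
h=cv2.cvtColor(im,cv2.COLOR_BGR2HSV); m=((h[...,0]>12)&(h[...,0]<32)&(h[...,1]>120)&(h[...,2]>60)).astype(np.uint8)
m[:29]=0;m[180:]=0;m[:,:240]=0;m[:,400:]=0
cs=max(cv2.findContours(m,cv2.RETR_EXTERNAL,cv2.CHAIN_APPROX_NONE)[0],key=cv2.contourArea)
P=np.array([onz(c,*p,.045)[:2] for p in cv2.convexHull(cs)[:,0].astype(float)])
M=cv2.moments(cs); ctr=onz(c,M['m10']/M['m00'],M['m01']/M['m00'],.045)[:2]
# support width over angle: minimal width directions = flats
def best(Q):
    th=np.radians(np.arange(0,60,.5)); w=[]
    for t in th: w.append(np.mean([np.ptp(Q@np.array([np.cos(t+k*np.pi/3),np.sin(t+k*np.pi/3)])) for k in range(3)]))
    return np.degrees(th[np.argmin(w)]),min(w),max(w)
print('mask ctr',ctr,best(P))
Z=np.array([[247,137],[316,186],[309,270],[236,305],[168,262],[174,172]])/3+[240,29]-.33
Q=np.array([onz(c,*p,.045)[:2] for p in Z]); print('hand ctr',Q.mean(0),best(Q))
for z,pts in((.13,[[147,17],[316,17],[428,135],[427,297],[330,410],[166,413],[52,300],[42,147]]),(.025,[[185,88],[295,86],[370,160],[370,276],[298,352],[193,353],[116,283],[112,165]])):
    B=np.array([onz(c,*p,z)[:2] for p in np.array(pts)/3+[240,29]-.33]); print(z,B.mean(0),np.ptp(B,axis=0))
print(sh(-.062,.098))
E
```

```text
mask ctr [0.48834827 0.11013151] (np.float64(55.5), np.float64(0.03377449932090299), np.float64(0.038014174798368376))
hand ctr [0.4887009  0.10984832] (np.float64(55.5), np.float64(0.03351826473070549), np.float64(0.03838247883559859))
0.13 [0.48897022 0.1101685 ] [0.06444624 0.06418788]
0.025 [0.48868764 0.10996953] [0.06418943 0.06429381]
[0.48890749 0.10814445]
```

Nut centre is (0.4886, 0.1100), with flats at 55.5° mod 60. Next, look at the key.

>>> {"op": "jog_arm", "data": {
  "moves": [
    [-20,-30,0,0,0,0],
    [-23,0,0,0,0,0],
    [-23,0,0,0,0,0],
    [-23,0,0,0,0,0],
    [-23,0,0,0,0,0],
    [-23,0,0,0,0,0],
    [-23,0,0,0,0,0],
    [-23,0,0,0,0,0],
    [-23,0,0,0,0,0],
    [-23,0,0,0,0,0],
    [0,0,0,0,0,0],
    [0,0,0,0,0,0]
  ]
}}

```text
t: 17.75
tool_pos: [0.4912, 0.259, 0.2315]
tool_rot: [-1.21, 1.209, -1.209]
contact_force: [-1.2, 0.0, 0.2]
opening: 0.085
```

```bash
python3 - <<'E'
from h import *
plan(.493,.259,.23,0)
im,c=snap('wrist','w6.png')
uv=proj(c,[[.493,.337,.18],[.493,.337,.06]]); print(uv,c[2][:3,3])
cv2.imwrite('pics/c7.png',cv2.resize(im[0:230,180:480,::-1],(780,598),interpolation=cv2.INTER_CUBIC))
E
```

```text
t 17.75 pos [0.4912 0.259  0.2315] jawyaw 0.0001 q [ 0.35 -0.11  1.77 -0.    1.48  0.35] open 0.085 F [-1.2  0.   0.2]
rot first (tool rv) [0.0006 0.0001 0.0007]
then shift in new tool axes mm [0.  1.5 1.8] ; in present axes [0.  1.5 1.8]
[[328.63011267 102.97122203]
 [327.11858675 102.79826073]] [0.49120245 0.33719931 0.37442571]
```

View pics/c7.png

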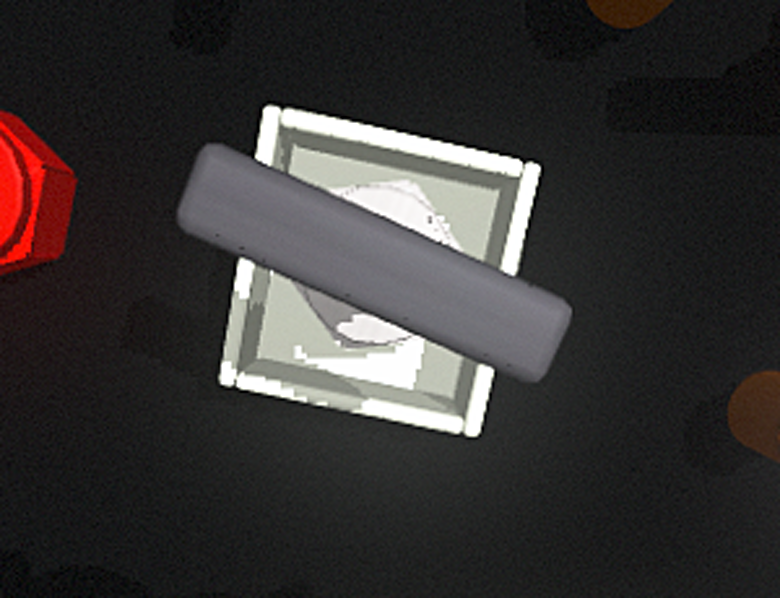

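```bash
python3 - <<'E'
from h import *
c=cam('wrist'); f=lambda a,b,z: onz(c,a/2.6+180-.3,b/2.6-.3,z)[:2]
im=cv2.imread('pics/w6.png').astype(int)[:230,180:480]
# bar mask: bluish mid grey
B,G,Rr=im[...,0],im[...,1],im[...,2]
m=((G>60)&(G<130)&(B-G>4)&(abs(Rr-G)<14)).astype(np.uint8); m=cv2.morphologyEx(m,cv2.MORPH_OPEN,np.ones((5,5)))
cs=max(cv2.findContours(m,cv2.RETR_EXTERNAL,cv2.CHAIN_APPROX_NONE)[0],key=cv2.contourArea)
bx=cv2.boxPoints(cv2.minAreaRect(cs)); print(cv2.contourArea(cs),(bx*2.6).round(0).tolist())
def rep(Q):
    e=[Q[(i+1)%4]-Q[i] for i in range(4)]; L=[np.linalg.norm(v) for v in e]; k=int(np.argmax(L)); print(Q.mean(0).round(4),'len',np.round(L,4),'dir deg',[round(np.degrees(np.arctan2(v[1],v[0]))%180,2) for v in e])
rep(np.array([onz(c,p[0]+180,p[1],.18)[:2] for p in bx]))
rep(np.array([f(*p,.18) for p in[(205,143),(573,305),(537,383),(178,220)]]))
rep(np.array([f(*p,.06) for p in[(262,104),(541,162),(474,438),(220,386)]]))
E
```

```text
921.0 [[178.0, 206.0], [206.0, 140.0], [358.0, 204.0], [330.0, 270.0]]
[0.4727 0.347 ] len [0.0118 0.0279 0.0119 0.0283] dir deg [np.float64(63.89), np.float64(157.66), np.float64(65.9), np.float64(157.38)]
[0.4912 0.3373] len [0.0693 0.0149 0.0692 0.0136] dir deg [np.float64(157.07), np.float64(66.86), np.float64(156.0), np.float64(67.46)]
[0.4905 0.3343] len [0.0781 0.0785 0.0758 0.0778] dir deg [np.float64(168.88), np.float64(77.65), np.float64(168.33), np.float64(79.3)]
```

>>> {"op": "jog_arm", "data": {
  "moves": [
    [0,0,0,0,-0.1455,0],
    [0,0,0,0,-0.1455,0],
    [0,0,0,0,-0.1455,0],
    [0,0,0,0,-0.1455,0],
    [0,0,0,0,-0.1455,0],
    [0,0,0,0,-0.1455,0],
    [0,0,0,0,-0.1455,0],
    [0,0,0,0,-0.1455,0],
    [-15,0,36,0,0,0],
    [-16,0,36,0,0,0],
    [0,0,0,0,0,0],
    [0,0,0,0,0,0]
  ],
  "grip": 55
}}

```text
t: 19.0
tool_pos: [0.4912, 0.3367, 0.2316]
tool_rot: [-1.548, 0.32, -0.32]
contact_force: [-0.0, 0.4, -0.8]
opening: 0.055
```

```bash
python3 - <<'E'
from h import *
plan(.4912,.3373,.164,np.radians(66.7))
print(onz(cam('top'),155,231,.18))
E
```

```text
t 19.0 pos [0.4912 0.3367 0.2316] jawyaw 1.1632 q [ 0.48 -0.02  1.68 -0.    1.48 -0.69] open 0.055 F [-0.   0.4 -0.8]
rot first (tool rv) [ 0.0009 -0.001   0.    ]
then shift in new tool axes mm [-0.2 67.6  0.5] ; in present axes [-0.2 67.6  0.6]
[0.48318213 0.42952469 0.18      ]
```

>>> {"op": "jog_arm", "data": {
  "moves": [
    [0,25,0.5,0,0,0],
    [0,25,0,0,0,0],
    [0,12,0,0,0,0],
    [0,5.5,0,0,0,0],
    [0,0,0,0,0,0],
    [0,0,0,0,0,0]
  ]
}}

```text
t: 19.6
tool_pos: [0.492, 0.3376, 0.1656]
tool_rot: [-1.546, 0.319, -0.321]
contact_force: [0.2, -0.6, 1.2]
opening: 0.0549
```

>>> {"op": "jog_arm", "data": {
  "moves": [
    [0,0,0,0,0,0],
    [0,0,0,0,0,0],
    [0,0,0,0,0,0],
    [0,0,0,0,0,0],
    [0,0,0,0,0,0],
    [0,0,0,0,0,0]
  ],
  "grip": 5,
  "grip_force": 80
}}

```text
t: 20.2
tool_pos: [0.4918, 0.3379, 0.1655]
tool_rot: [-1.546, 0.319, -0.321]
contact_force: [-0.9, -0.2, 6.7]
opening: 0.0142
```

>>> {"op": "jog_arm", "data": {
  "moves": [
    [0,-5,0,0,0,0],
    [0,-15,0,0,0,0],
    [0,-25,0,0,0,0],
    [0,-25,0,0,0,0],
    [0,-30,0,0,0,0],
    [0,-30,0,0,0,0],
    [0,-20,0,0,0,0],
    [0,0,0,0,0,0],
    [0,0,0,0,0,0]
  ]
}}

```text
t: 21.1
tool_pos: [0.4909, 0.3375, 0.3137]
tool_rot: [-1.547, 0.32, -0.319]
contact_force: [-0.6, -0.5, -4.2]
opening: 0.0144
```

```bash
python3 - <<'E'
from h import *
plan(.4886,.11,.32,np.radians(85.5))
snap('wrist','w7.png')
E
```

```text
t 21.1 pos [0.4909 0.3375 0.3137] jawyaw 1.163 q [ 0.48 -0.05  1.58  0.    1.61 -0.69] open 0.0144 F [-0.6 -0.5 -4.2]
rot first (tool rv) [ 0.0004 -0.3292 -0.0006]
then shift in new tool axes mm [  15.5   -6.3 -227. ] ; in present axes [  88.1   -6.2 -209.8]
```

View pics/w7.png

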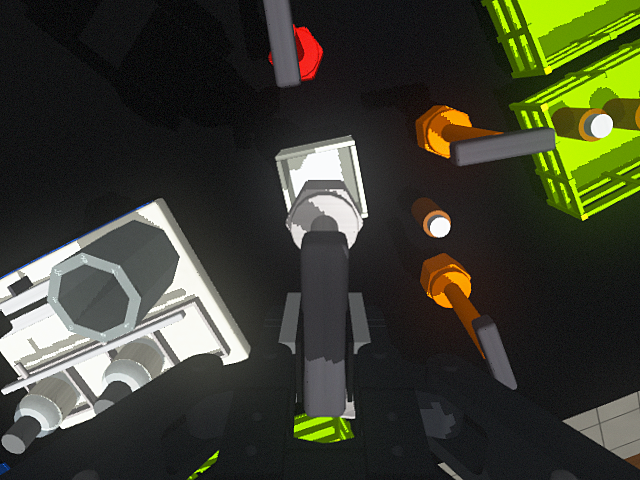

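```bash
python3 - <<'E'
from h import *
o=ctrl.get_obs(); c=cam('wrist',o); p=np.array(o['tool_pos']); M=R.from_rotvec(o['tool_rot']).as_matrix()
ht=.1855-.1655  # bar top above TCP
# nominal key in hand: project bar ends and socket bottom circle
for name,q in(('bar ends',[[-.035,-ht,0],[.035,-ht,0]]),('bar bottom-far edge',[[-.035,-ht+.018,s*.008] for s in(-1,1)]),('sock corners at 36up?',[[.027*np.cos(a)*np.cos(np.pi/6)**0,.18-ht-.0,.027*np.sin(a)] for a in np.radians(np.arange(30,390,60))])):
    print(name,proj(c,p+np.array(q)@M.T).round(0).tolist())
E
```

```text
bar ends [[326.0, 246.0], [325.0, 422.0]]
bar bottom-far edge [[303.0, 229.0], [348.0, 229.0]]
sock corners at 36up? [[342.0, 239.0], [360.0, 210.0], [343.0, 180.0], [307.0, 180.0], [289.0, 210.0], [307.0, 239.0]]
```

>>> {"op": "jog_arm", "data": {
  "moves": [
    [0,-10,0,0,-0.11,0],
    [0,0,0,0,-0.11,0],
    [0,0,0,0,-0.109,0],
    [2,0,-25,0,0,0],
    [2,0,-25,0,0,0],
    [2,0,-25,0,0,0],
    [2,0,-25,0,0,0],
    [2,0,-25,0,0,0],
    [2,0,-25,0,0,0],
    [2,0,-25,0,0,0],
    [1.5,0,-25,0,0,0],
    [0,0,-25,0,0,0]
  ]
}}

```text
t: 22.35
tool_pos: [0.488, 0.111, 0.3215]
tool_rot: [-1.57, 0.065, -0.058]
contact_force: [0.4, 0.2, -2.6]
opening: 0.0143
```

>>> {"op": "jog_arm", "data": {
  "moves": [
    [0,0,-2,0,0,0],
    [0,0,0,0,0,0],
    [0,0,0,0,0,0]
  ]
}}

```text
t: 22.65
tool_pos: [0.4884, 0.1106, 0.3231]
tool_rot: [-1.57, 0.063, -0.06]
contact_force: [-0.9, -0.0, -3.3]
opening: 0.0142
```

```bash
python3 - <<'E'
from h import *
plan(.4886,.11,.22,np.radians(85.5))
im,c=snap('top','t8.png')
print(proj(c,[[.4886,.11,.13],[.4886,.11,.34]]))
E
```

```text
t 22.65 pos [0.4884 0.1106 0.3231] jawyaw 1.4925 q [ 0.07 -0.29  1.77  0.    1.66 -1.42] open 0.0142 F [-0.9 -0.  -3.3]
rot first (tool rv) [-0.0002  0.0002 -0.002 ]
then shift in new tool axes mm [  0.2 103.1  -0.6] ; in present axes [  0.4 103.1  -0.6]
[[292.62918516 229.49000241]
 [287.53081711 214.49345747]]
```

>>> {"op": "jog_arm", "data": {
  "moves": [
    [0.2,20,-0.6,0,0,0],
    [0,25,0,0,0,0],
    [0,25,0,0,0,0],
    [0,20,0,0,0,0],
    [0,10,0,0,0,0],
    [0,0,0,0,0,0],
    [0,0,0,0,0,0]
  ]
}}

```text
t: 23.4
tool_pos: [0.4894, 0.1099, 0.2252]
tool_rot: [-1.57, 0.06, -0.062]
contact_force: [0.4, -0.5, -1.8]
opening: 0.0143
```

```bash
python3 - <<'E'
from h import *
plan(.4886,.11,.185,np.radians(85.5))
E
```

```text
t 23.4 pos [0.4894 0.1099 0.2252] jawyaw 1.4926 q [ 0.07 -0.25  1.9   0.    1.49 -1.42] open 0.0143 F [ 0.4 -0.5 -1.8]
rot first (tool rv) [-0.0002  0.0004  0.0012]
then shift in new tool axes mm [-0.8 40.2  0.1] ; in present axes [-0.9 40.2  0.1]
```

Now ease onto the nut in small steps.

>>> {"op": "jog_arm", "data": {
  "moves": [
    [-0.6,5,0,0,0,0],
    [0,5,0,0,0,0],
    [0,5,0,0,0,0],
    [0,3,0,0,0,0],
    [0,3,0,0,0,0],
    [0,3,0,0,0,0],
    [0,0,0,0,0,0],
    [0,0,0,0,0,0]
  ]
}}

```text
t: 24.2
tool_pos: [0.4883, 0.1095, 0.2002]
tool_rot: [-1.57, 0.062, -0.062]
contact_force: [-0.5, -0.6, -3.0]
opening: 0.0144
```

>>> {"op": "jog_arm", "data": {
  "moves": [
    [0,3,0,0,0,0],
    [0,3,0,0,0,0],
    [0,0,0,0,0,0],
    [0,0,0,0,0,0]
  ]
}}

```text
t: 24.6
tool_pos: [0.4883, 0.1095, 0.1941]
tool_rot: [-1.57, 0.062, -0.062]
contact_force: [-0.1, 0.6, -4.0]
opening: 0.014
```

>>> {"op": "jog_arm", "data": {
  "moves": [
    [0,3,0,0,0,0],
    [0,2,0,0,0,0],
    [0,2,0,0,0,0],
    [0,0,0,0,0,0],
    [0,0,0,0,0,0]
  ]
}}

```text
t: 25.1
tool_pos: [0.4883, 0.1095, 0.1872]
tool_rot: [-1.57, 0.062, -0.062]
contact_force: [-0.2, 0.4, -2.3]
opening: 0.0142
```

>>> {"op": "jog_arm", "data": {
  "moves": [
    [0,0,0,0,0.08,0],
    [0,0,0,0,0.08,0],
    [0,0,0,0,0.08,0],
    [0,0,0,0,0.08,0],
    [0,0,0,0,0.08,0],
    [0,0,0,0,0.08,0],
    [0,0,0,0,0.08,0],
    [0,0,0,0,0.08,0],
    [0,0,0,0,0,0]
  ]
}}

```text
t: 26.0
tool_pos: [0.4887, 0.1096, 0.1876]
tool_rot: [-1.496, 0.561, -0.563]
contact_force: [0.7, 0.3, -2.7]
opening: 0.0139
```

```bash
python3 - <<'E'
from h import *
plan(.4883,.1095,.187); print(ctrl.get_obs()['wrist_torque'])
E
```

```text
t 26.0 pos [0.4887 0.1096 0.1876] jawyaw 0.8521 q [ 0.07 -0.22  1.94  0.    1.42 -0.78] open 0.0139 F [ 0.7  0.3 -2.7]
rot first (tool rv) [-0.001  -0.      0.0007]
then shift in new tool axes mm [-0.2  0.6 -0.4] ; in present axes [-0.2  0.6 -0.4]
[ 0.19032273 -0.30440172 -0.10081825]
```

>>> {"op": "jog_arm", "data": {
  "moves": [
    [0,0,0,0,0.1,0],
    [0,0,0,0,0.1,0],
    [0,0,0,0,0.1,0],
    [0,0,0,0,0.1,0],
    [0,0,0,0,0.1,0],
    [0,0,0,0,0.1,0],
    [0,0,0,0,0.1,0],
    [0,0,0,0,0.1,0],
    [0,0,0,0,0.1,0],
    [0,0,0,0,0.1,0],
    [0,0,0,0,0.1,0],
    [0,0,0,0,0.1,0]
  ]
}}

```text
t: 27.2
tool_pos: [0.4885, 0.1095, 0.1876]
tool_rot: [-1.023, 1.461, -1.462]
contact_force: [0.7, 1.6, -3.2]
opening: 0.0144
```

>>> {"op": "jog_arm", "data": {
  "moves": [
    [0,0,0,0,0.06,0],
    [0,0,0,0,0.06,0],
    [0,0,0,0,0.06,0],
    [0,0,0,0,0.06,0],
    [0,0,0,0,0.06,0],
    [0,0,0,0,0.06,0],
    [0,0,0,0,0,0]
  ]
}}

```text
t: 27.9
tool_pos: [0.4884, 0.1096, 0.1875]
tool_rot: [-0.787, 1.708, -1.708]
contact_force: [0.0, 0.5, -2.5]
opening: 0.0143
```

```bash
python3 - <<'E'
from h import *
plan(.4886,.1095,.187); print(ctrl.get_obs()['wrist_torque'],ctrl.get_obs()['effort'][5])
E
```

```text
t 27.9 pos [0.4884 0.1096 0.1875] jawyaw -0.7064 q [ 0.07 -0.22  1.94  0.    1.42  0.78] open 0.0143 F [ 0.   0.5 -2.5]
rot first (tool rv) [-0.0001  0.     -0.0002]
then shift in new tool axes mm [-0.1  0.5  0.2] ; in present axes [-0.1  0.5  0.2]
[ 0.07691059 -0.01463672  0.00784838] 0.22932271007448435
```

>>> {"op": "jog_arm", "data": {
  "moves": [
    [0,0,0,0,0.05,0],
    [0,0,0,0,0.05,0],
    [0,0,0,0,0.05,0],
    [0,0,0,0,0.05,0],
    [0,0,0,0,0,0]
  ]
}}

```text
t: 28.4
tool_pos: [0.4884, 0.1096, 0.1876]
tool_rot: [-0.634, 1.838, -1.838]
contact_force: [-0.1, 0.6, -2.3]
opening: 0.0147
```

```bash
python3 - <<'E'
from h import *
plan(.4886,.1095,.187); print(ctrl.get_obs()['wrist_torque'],ctrl.get_obs()['effort'][5])
E
```

```text
t 28.4 pos [0.4884 0.1096 0.1876] jawyaw -0.9059 q [ 0.07 -0.22  1.94  0.    1.42  0.98] open 0.0147 F [-0.1  0.6 -2.3]
rot first (tool rv) [-0.      0.     -0.0003]
then shift in new tool axes mm [-0.1  0.6  0.2] ; in present axes [-0.1  0.6  0.2]
[ 0.15728691 -0.01766475  0.03992038] 0.2226075204089284
```

>>> {"op": "jog_arm", "data": {
  "moves": [
    [0,0,0,0,0.04,0],
    [0,0,0,0,0.04,0],
    [0,0,0,0,0.02,0],
    [0,0,0,0,0,0]
  ]
}}

```text
t: 28.8
tool_pos: [0.4884, 0.1096, 0.1875]
tool_rot: [-0.552, 1.901, -1.901]
contact_force: [-0.2, 0.5, -1.6]
opening: 0.0143
```

```bash
python3 - <<'E'
from h import *
plan(.4886,.1095,.187); print(ctrl.get_obs()['wrist_torque'],ctrl.get_obs()['effort'][5])
E
```

```text
t 28.8 pos [0.4884 0.1096 0.1875] jawyaw -1.0051 q [ 0.07 -0.22  1.94 -0.    1.42  1.08] open 0.0143 F [-0.2  0.5 -1.6]
rot first (tool rv) [-0.0002  0.     -0.0002]
then shift in new tool axes mm [-0.1  0.5  0.2] ; in present axes [-0.1  0.5  0.2]
[0.19118779 0.0040173  0.8144588 ] 0.8456243947148323
```

>>> {"op": "jog_arm", "data": {
  "moves": [
    [0,0,0,0,0.04,0],
    [0,0,0,0,0,0],
    [0,0,0,0,0,0]
  ]
}}

```text
t: 29.1
tool_pos: [0.4885, 0.1096, 0.1876]
tool_rot: [-0.518, 1.925, -1.926]
contact_force: [-0.2, 1.2, -0.6]
opening: 0.0145
```

```bash
python3 - <<'E'
from h import *
plan(.4886,.1095,.187); print(ctrl.get_obs()['wrist_torque'],ctrl.get_obs()['effort'][5])
im,c=snap('side','s9.png'); im2,c2=snap('top','t9.png')
cv2.imwrite('pics/c9.png',np.hstack([cv2.resize(im[130:330,200:400,::-1],(400,400)),cv2.resize(im2[150:270,260:400,::-1],(400,400))]))
E
```

```text
t 29.1 pos [0.4885 0.1096 0.1876] jawyaw -1.045 q [ 0.07 -0.22  1.94 -0.    1.42  1.12] open 0.0145 F [-0.2  1.2 -0.6]
rot first (tool rv) [-0.0003  0.     -0.0003]
then shift in new tool axes mm [-0.1  0.6  0.1] ; in present axes [-0.1  0.6  0.1]
[0.11899445 0.06514148 1.43733102] 1.409793421626091
```

View pics/c9.png

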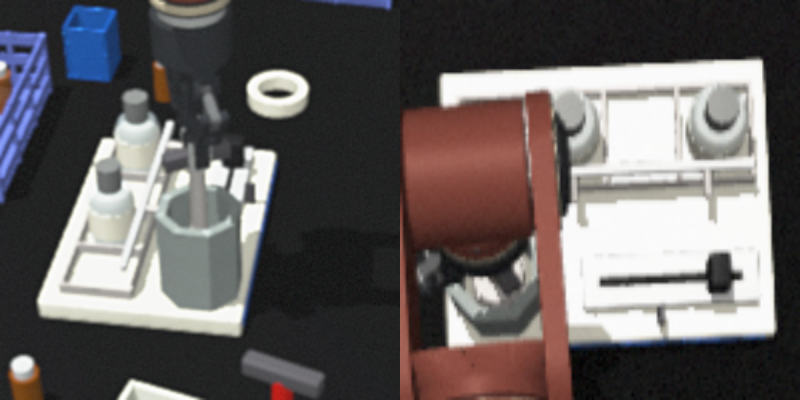

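>>> {"op": "jog_arm", "data": {
  "moves": [
    [0,0,0,0,-0.08,0],
    [0,0,0,0,-0.08,0],
    [0,0,0,0,0,0],
    [0,-10,0,0,0,0],
    [0,-20,0,0,0,0],
    [0,-30,0,0,0,0],
    [0,-30,0,0,0,0],
    [0,-30,0,0,0,0],
    [0,-20,0,0,0,0],
    [0,0,0,0,0,0]
  ]
}}

```text
t: 30.2
tool_pos: [0.4898, 0.1095, 0.3322]
tool_rot: [-0.639, 1.823, -1.827]
contact_force: [0.7, 0.0, -3.3]
opening: 0.0143
```

>>> {"op": "jog_arm", "data": {
  "moves": [
    [0,0,0,0,-0.145,0],
    [0,0,0,0,-0.145,0],
    [0,0,0,0,-0.145,0],
    [0,0,0,0,-0.145,0],
    [0,0,0,0,-0.145,0],
    [0,0,0,0,-0.145,0],
    [0,0,0,0,-0.145,0],
    [0,0,0,0,-0.145,0],
    [0,0,0,0,-0.145,0],
    [0,0,0,0,-0.145,0],
    [0,0,0,0,-0.145,0],
    [0,0,0,0,-0.145,0]
  ]
}}

```text
t: 31.4
tool_pos: [0.4877, 0.1094, 0.3254]
tool_rot: [-1.499, 0.561, -0.557]
contact_force: [0.2, 0.1, -3.1]
opening: 0.0141
```

```bash
python3 - <<'E'
from h import *
plan(.4905,.3343,.33,np.radians(66.7))
E
```

```text
t 31.4 pos [0.4877 0.1094 0.3254] jawyaw 0.8563 q [ 0.07 -0.29  1.77 -0.    1.66 -0.78] open 0.0141 F [ 0.2  0.1 -3.1]
rot first (tool rv) [ 0.0018 -0.3078 -0.0024]
then shift in new tool axes mm [-86.4  -4.6 207.7] ; in present axes [-145.3   -4.6  171.8]
```

>>> {"op": "jog_arm", "data": {
  "moves": [
    [0,0,0,0,-0.1,0],
    [0,0,0,0,-0.1,0],
    [0,0,0,0,-0.108,0],
    [-11,0,26,0,0,0],
    [-11,0,26,0,0,0],
    [-11,0,26,0,0,0],
    [-11,0,26,0,0,0],
    [-11,0,26,0,0,0],
    [-11,0,26,0,0,0],
    [-11,0,26,0,0,0],
    [-9,0,26,0,0,0],
    [0,0,0,0,0,0]
  ]
}}

```text
t: 32.6
tool_pos: [0.4916, 0.3368, 0.3249]
tool_rot: [-1.548, 0.323, -0.318]
contact_force: [-0.2, -0.4, -3.6]
opening: 0.0142
```

```bash
python3 - <<'E'
from h import *
plan(.4905,.3343,.166,np.radians(66.7))
snap('wrist','w10.png'); snap('side','s10.png')
a=cv2.imread('pics/w10.png');b=cv2.imread('pics/s10.png')
cv2.imwrite('pics/c10.png',np.hstack([cv2.resize(a,(400,300)),b[180:480,150:550]]))
E
```

```text
t 32.6 pos [0.4916 0.3368 0.3249] jawyaw 1.1619 q [ 0.48 -0.05  1.56  0.    1.63 -0.69] open 0.0142 F [-0.2 -0.4 -3.6]
rot first (tool rv) [ 0.0017 -0.0022 -0.003 ]
then shift in new tool axes mm [ -0.  158.9  -2.8] ; in present axes [  0.5 158.9  -2.5]
```

View pics/c10.png

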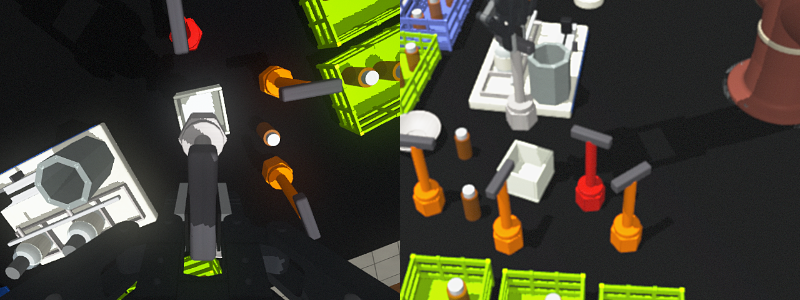

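>>> {"op": "jog_arm", "data": {
  "moves": [
    [0,25,-2.5,0,0,0],
    [0,30,0,0,0,0],
    [0,30,0,0,0,0],
    [0,30,0,0,0,0],
    [0,20,0,0,0,0],
    [0,12,0,0,0,0],
    [0,5,0,0,0,0],
    [0,3,0,0,0,0],
    [0,2,0,0,0,0],
    [0,0,0,0,0,0],
    [0,0,0,0,0,0]
  ]
}}

```text
t: 33.8
tool_pos: [0.4921, 0.3325, 0.1714]
tool_rot: [-1.546, 0.321, -0.323]
contact_force: [0.2, 0.6, -3.7]
opening: 0.0145
```

>>> {"op": "jog_arm", "data": {
  "moves": [
    [0,2,0,0,0,0],
    [0,2,0,0,0,0],
    [0,1,0,0,0,0],
    [0,1,0,0,0,0],
    [0,0,0,0,0,0],
    [0,0,0,0,0,0]
  ]
}}

```text
t: 34.4
tool_pos: [0.492, 0.3325, 0.1656]
tool_rot: [-1.546, 0.321, -0.323]
contact_force: [-1.0, -1.3, 4.5]
opening: 0.0142
```

>>> {"op": "jog_arm", "data": {
  "moves": [
    [0,0,0,0,0,0],
    [0,0,0,0,0,0],
    [0,0,0,0,0,0],
    [0,0,0,0,0,0],
    [0,0,0,0,0,0],
    [0,-10,0,0,0,0],
    [0,-30,0,0,0,0],
    [0,-40,0,0,0,0],
    [0,0,0,0,0,0],
    [0,0,0,0,0,0]
  ],
  "grip": 55
}}

```text
t: 35.4
tool_pos: [0.4925, 0.3327, 0.2468]
tool_rot: [-1.544, 0.32, -0.325]
contact_force: [-0.1, 1.4, -1.2]
opening: 0.0551
```

```bash
python3 - <<'E'
from h import *
plan(.49,-.085,.25,np.radians(90+1.2))
snap('wrist','w11.png'); im,c=snap('top','t11.png')
a=cv2.imread('pics/w11.png')
cv2.imwrite('pics/c11.png',np.hstack([cv2.resize(a,(400,300)),cv2.resize(im[130:280,200:400,::-1],(400,300))]))
E
```

```text
t 35.4 pos [0.4925 0.3327 0.2468] jawyaw 1.16 q [ 0.47 -0.03  1.67  0.    1.5  -0.69] open 0.0551 F [-0.1  1.4 -1.2]
rot first (tool rv) [-0.0026 -0.4317  0.0033]
then shift in new tool axes mm [ -11.2   -3.2 -417.6] ; in present axes [ 164.6   -4.  -383.9]
```

View pics/c11.png

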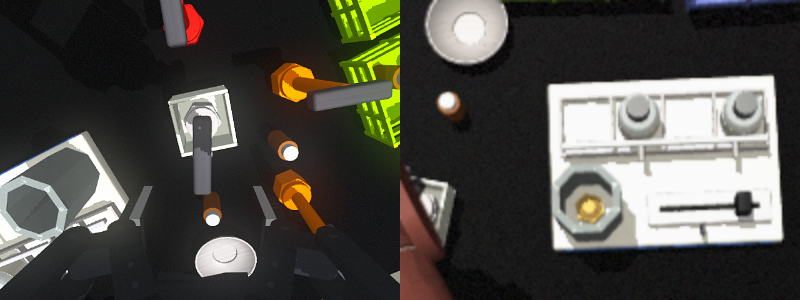

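>>> {"op": "jog_arm", "data": {
  "moves": [
    [0,0,0,0,-0.144,0],
    [0,0,0,0,-0.144,0],
    [0,0,0,0,-0.144,0],
    [6,0,-39,0,0,0],
    [6,0,-39,0,0,0],
    [6,0,-39,0,0,0],
    [6,0,-39,0,0,0],
    [6,0,-39,0,0,0],
    [6,0,-39,0,0,0],
    [6,0,-39,0,0,0],
    [6,0,-39,0,0,0],
    [6,0,-39,0,0,0]
  ]
}}

```text
t: 36.7
tool_pos: [0.5521, -0.019, 0.2424]
tool_rot: [-1.57, -0.014, 0.019]
contact_force: [0.7, -0.5, 0.6]
opening: 0.0553
```

>>> {"op": "jog_arm", "data": {
  "moves": [
    [0,13,-38,0,0,0],
    [0,13,0,0,0,0],
    [0,0,0,0,0,0],
    [0,0,0,0,0,0]
  ]
}}

```text
t: 37.1
tool_pos: [0.553, -0.0546, 0.2169]
tool_rot: [-1.57, -0.015, 0.019]
contact_force: [-0.0, 0.6, -0.8]
opening: 0.0548
```

```bash
python3 - <<'E'
from h import *
plan(.49,-.085,.2,np.radians(91.2))
im,c=snap('wrist','w12.png')
uv=proj(c,[[.49,-.085,.08],[.4627,-.034,.055]]); print(uv)
x0,y0=(uv.mean(0)-[100,75]).astype(int); y0=max(y0,0); print(x0,y0)
cv2.imwrite('pics/c12.png',cv2.resize(im[y0:y0+150,x0:x0+200,::-1],(800,600),interpolation=cv2.INTER_CUBIC))
E
```

```text
t 37.1 pos [ 0.553  -0.0546  0.2169] jawyaw 1.5927 q [-0.23 -0.1   1.79  0.    1.46 -1.83] open 0.0548 F [-0.   0.6 -0.8]
rot first (tool rv) [-0.0011  0.001  -0.0027]
then shift in new tool axes mm [-63.7  16.9 -29.1] ; in present axes [-63.6  17.  -29.1]
[[280.6451915  126.85701202]
 [356.23312587  87.06596919]]
218 31
```

View pics/c12.png

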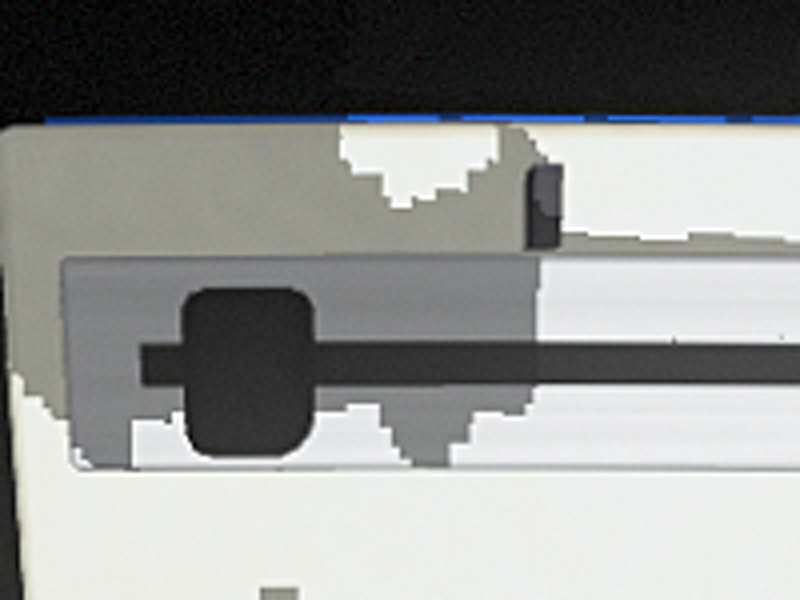

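```bash
python3 - <<'E'
from h import *
c=cam('wrist'); f=lambda a,b,z: onz(c,a/4+218-.4,b/4+31-.4,z)
for n,a in(('fin top left',(535,200,.055)),('fin top right',(563,200,.055)),('fin bottom left',(527,205,.025)),('sl left',(182,372,.08)),('sl right@top',(300,372,.08)),('sl right@low',(314,372,.045)),('sl front',(248,288,.08)),('sl back',(248,457,.08))): print(n,f(*a).round(4))
# dark-pixel profile across slider and fin
g=cv2.cvtColor(cv2.imread('pics/w12.png'),cv2.COLOR_BGR2GRAY)
print(g[116,255:305].tolist()); print(g[82,340:366].tolist())
print('base',sh(-.11,-.15))
E
```

```text
fin top left [ 0.4592 -0.0375  0.055 ]
fin top right [ 0.4591 -0.0326  0.055 ]
fin bottom left [ 0.4586 -0.0372  0.025 ]
sl left [ 0.4889 -0.0967  0.08  ]
sl right@top [ 0.4886 -0.0771  0.08  ]
sl right@low [ 0.4902 -0.077   0.045 ]
sl front [ 0.4752 -0.0856  0.08  ]
sl back [ 0.5027 -0.0858  0.08  ]
[109, 111, 111, 107, 109, 109, 109, 114, 74, 33, 40, 43, 38, 40, 44, 41, 40, 44, 42, 44, 41, 41, 41, 43, 40, 44, 45, 44, 46, 42, 42, 43, 44, 40, 45, 45, 42, 42, 40, 40, 36, 51, 85, 82, 80, 82, 80, 80, 78, 78]
[151, 150, 151, 151, 151, 153, 154, 158, 141, 79, 34, 44, 52, 84, 91, 90, 87, 73, 151, 242, 242, 239, 238, 237, 238, 238]
base [ 0.44625017 -0.14083015]
```

>>> {"op": "jog_arm", "data": {
  "moves": [
    [-22,0,-10,0,0,0],
    [-22,0,-10,0,0,0],
    [-20.7,0,-10.9,0,0,0],
    [0,30,0,0,0,0],
    [0,30,0,0,0,0],
    [0,20,0,0,0,0],
    [0,0,0,0,0,0],
    [0,0,0,0,0,0]
  ]
}}

```text
t: 37.95
tool_pos: [0.4903, -0.0871, 0.1392]
tool_rot: [-1.571, -0.018, 0.017]
contact_force: [-0.0, -0.3, 0.1]
opening: 0.0549
```

```bash
python3 - <<'E'
from h import *
plan(.489,-.0868,.057,np.radians(91.2))
E
```

```text
t 37.95 pos [ 0.4903 -0.0871  0.1392] jawyaw 1.5935 q [-0.33 -0.18  1.99  0.    1.33 -1.92] open 0.0549 F [-0.  -0.3  0.1]
rot first (tool rv) [0.0002 0.0018 0.0008]
then shift in new tool axes mm [-1.3 82.2  0.3] ; in present axes [-1.3 82.2  0.3]
```

>>> {"op": "jog_arm", "data": {
  "moves": [
    [-1.3,25,0,0,0,0],
    [0,25,0,0,0,0],
    [0,20,0,0,0,0],
    [0,8,0,0,0,0],
    [0,4,0,0,0,0],
    [0,0,0,0,0,0],
    [0,0,0,0,0,0]
  ]
}}

```text
t: 38.65
tool_pos: [0.4896, -0.0881, 0.0579]
tool_rot: [-1.572, -0.019, 0.015]
contact_force: [0.1, -0.0, 0.3]
opening: 0.0548
```

>>> {"op": "jog_arm", "data": {
  "moves": [
    [0,0,0,0,0,0],
    [0,0,0,0,0,0],
    [0,0,0,0,0,0],
    [0,0,0,0,0,0],
    [0,0,0,0,0,0],
    [0,0,0,0,0,0]
  ],
  "grip": 10,
  "grip_force": 30
}}

```text
t: 39.25
tool_pos: [0.4889, -0.0879, 0.0571]
tool_rot: [-1.571, -0.017, 0.016]
contact_force: [-1.4, 0.8, 6.0]
opening: 0.0192
```

```bash
python3 - <<'E'
from h import *
plan(.4885,-.0344,.057,np.radians(91.2))
E
```

```text
t 39.25 pos [ 0.4889 -0.0879  0.0571] jawyaw 1.592 q [-0.33 -0.08  2.05  0.    1.17 -1.92] open 0.0192 F [-1.4  0.8  6. ]
rot first (tool rv) [0.0002 0.0003 0.0008]
then shift in new tool axes mm [ 0.7  0.1 53.5] ; in present axes [ 0.7  0.1 53.5]
```

>>> {"op": "jog_arm", "data": {
  "moves": [
    [0,0,6,0,0,0],
    [0,0,7,0,0,0],
    [0,0,7,0,0,0],
    [0,0,7,0,0,0],
    [0,0,7,0,0,0],
    [0,0,7,0,0,0],
    [0,0,7,0,0,0],
    [0,0,5,0,0,0],
    [0,0,0,0,0,0],
    [0,0,0,0,0,0],
    [0,0,0,0,0,0]
  ]
}}

```text
t: 40.35
tool_pos: [0.4878, -0.0345, 0.0571]
tool_rot: [-1.57, -0.017, 0.016]
contact_force: [-1.4, 1.6, 6.8]
opening: 0.0192
```

>>> {"op": "jog_arm", "data": {
  "moves": [
    [0,0,0,0,0,0],
    [0,0,0,0,0,0],
    [0,0,0,0,0,0],
    [0,0,0,0,0,0],
    [0,0,0,0,0,0],
    [0,-15,0,0,0,0],
    [0,-30,0,0,0,0],
    [0,-40,0,0,0,0],
    [0,-40,0,0,0,0],
    [30,-15,0,0,0,0],
    [35,0,-10,0,0,0],
    [0,0,-10,0,0,0]
  ],
  "grip": 55
}}

```text
t: 41.55
tool_pos: [0.5556, -0.0538, 0.1969]
tool_rot: [-1.571, -0.019, 0.016]
contact_force: [-0.4, 0.1, -0.4]
opening: 0.0548
```

>>> {"op": "jog_arm", "data": {
  "moves": [
    [0,0,0,0,0,0],
    [0,0,0,0,0,0],
    [0,0,0,0,0,0]
  ]
}}

```text
t: 41.85
tool_pos: [0.5518, -0.0531, 0.1959]
tool_rot: [-1.57, -0.016, 0.017]
contact_force: [0.5, 0.3, -0.2]
opening: 0.055
```

```bash
python3 - <<'E'
from h import *
plan(.553,-.055,.2169,np.radians(91.2))
im,c=snap('wrist','w13.png'); imt,ct=snap('top','t13.png'); ims,_=snap('side','s13.png')
uv=proj(c,[[.489,-.035,.08],[.459,-.035,.055]]); print(uv)
g=cv2.cvtColor(im,cv2.COLOR_RGB2GRAY)
for (x,z),(u,v) in zip(((.489,.08),(.459,.055)),uv):
    for dv in((-12,-8,12) if z==.08 else (-3,0,3)):
        r=int(v)+dv; a=int(u)-28; print('row',r,'col0',a,g[r,a:a+56].tolist())
u,v=uv[0].astype(int)
cv2.imwrite('pics/c13.png',np.hstack([cv2.resize(im[max(0,v-75):max(0,v-75)+150,u-80:u+80,::-1],(300,280)),cv2.resize(imt[150:290,180:400,::-1],(440,280))]))
cv2.imwrite('pics/c13.png',np.vstack([cv2.imread('pics/c13.png'),cv2.resize(ims[120:400,80:450,::-1],(740,310))]))
E
```

```text
t 41.85 pos [ 0.5518 -0.0531  0.1959] jawyaw 1.5919 q [-0.23 -0.09  1.81  0.    1.42 -1.82] open 0.055 F [ 0.5  0.3 -0.2]
rot first (tool rv) [-0.0003  0.0002 -0.0008]
then shift in new tool axes mm [  1.1 -21.   -1.9] ; in present axes [  1.1 -21.   -1.9]
[[356.22692237 130.28564321]
 [355.19174699  81.26735176]]
row 118 col0 328 [90, 93, 96, 94, 92, 94, 92, 94, 92, 93, 82, 51, 43, 43, 42, 48, 49, 46, 51, 49, 50, 51, 53, 48, 54, 54, 49, 51, 49, 50, 52, 53, 52, 51, 50, 52, 51, 51, 55, 51, 54, 50, 47, 46, 43, 164, 188, 181, 181, 180, 183, 183, 185, 184, 185, 186]
row 122 col0 328 [41, 45, 45, 47, 50, 51, 49, 48, 50, 52, 47, 46, 46, 43, 48, 49, 45, 49, 51, 51, 49, 51, 50, 51, 49, 50, 54, 49, 52, 51, 51, 56, 52, 52, 54, 51, 55, 55, 52, 53, 55, 53, 55, 51, 54, 59, 62, 63, 61, 59, 65, 64, 63, 64, 66, 60]
row 142 col0 328 [131, 130, 131, 133, 132, 130, 132, 133, 131, 133, 136, 122, 78, 49, 50, 59, 54, 58, 57, 59, 56, 56, 58, 57, 55, 59, 58, 58, 56, 61, 56, 54, 57, 57, 61, 60, 60, 56, 59, 61, 62, 60, 53, 32, 210, 242, 233, 231, 233, 232, 231, 231, 231, 233, 232, 232]
row 78 col0 327 [237, 238, 237, 238, 238, 237, 239, 238, 239, 239, 240, 243, 249, 255, 215, 144, 150, 149, 152, 149, 155, 122, 57, 30, 64, 87, 84, 86, 83, 85, 84, 63, 243, 245, 238, 238, 238, 239, 236, 237, 237, 238, 237, 239, 238, 237, 239, 238, 238, 237, 238, 237, 237, 237, 238, 237]
row 81 col0 327 [237, 237, 237, 239, 241, 220, 139, 148, 152, 150, 154, 147, 148, 148, 149, 154, 151, 152, 152, 154, 159, 124, 56, 32, 78, 92, 89, 88, 89, 86, 81, 106, 242, 244, 238, 239, 238, 237, 237, 238, 237, 238, 237, 239, 238, 238, 237, 238, 239, 237, 239, 238, 238, 238, 237, 238]
row 84 col0 327 [226, 130, 135, 135, 136, 143, 148, 149, 148, 150, 151, 153, 152, 149, 152, 153, 154, 149, 150, 152, 160, 126, 58, 30, 76, 88, 85, 87, 85, 83, 79, 103, 241, 244, 239, 237, 237, 238, 238, 238, 238, 238, 237, 238, 236, 237, 238, 238, 238, 238, 238, 239, 239, 238, 238, 238]
```

View pics/c13.png

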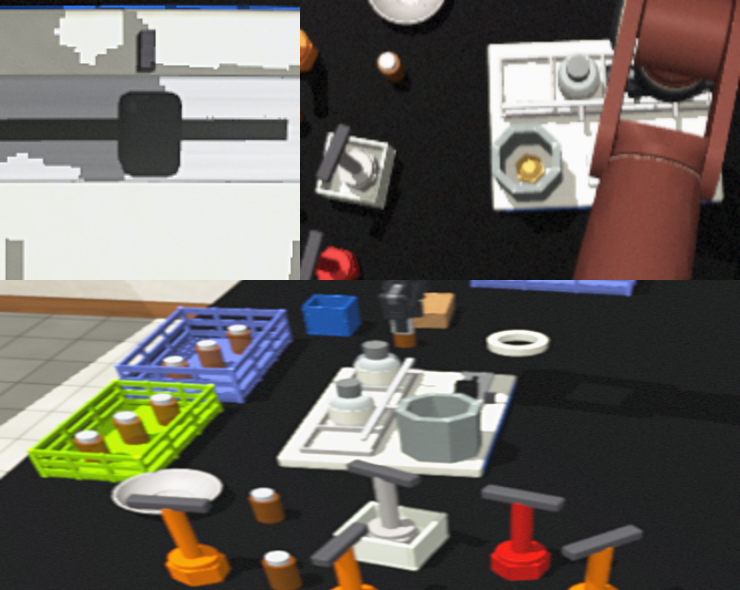

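```bash
python3 - <<'E'
from h import *
c=cam('wrist'); s=onz(c,372.4,130,.08); f=onz(c,358.6,81,.055)
def loc(p): d=p[:2]-S; return -np.sin(SY)*d[0]+np.cos(SY)*d[1]
print('slider y',loc(s)-.010,'fin y',loc(f)-.0025)
E
```

```text
slider y -0.045146988700623066 fin y -0.04476067661462292
```

>>> {"op": "jog_arm", "data": {
  "moves": [
    [5,-10,27,0,0,0],
    [5,0,27,0,0,0],
    [5,0,27,0,0,0],
    [3,0,27,0,0,0],
    [0,0,27,0,0,0],
    [0,0,28,0,0,0],
    [0,0,0,0,0,0],
    [0,0,0,0,0,0],
    [0,0,0,0,0,0]
  ]
}}

```text
t: 42.9
tool_pos: [0.5672, 0.1093, 0.2064]
tool_rot: [-1.571, -0.016, 0.016]
contact_force: [0.3, 0.1, 0.6]
opening: 0.0551
```

```bash
python3 - <<'E'
from h import *
im,c=snap('wrist','w14.png'); im=im[:,:,::-1].copy(); u,v=proj(c,[.4886,.11,.045])[0].astype(int); print(u,v)
h=cv2.cvtColor(im,cv2.COLOR_BGR2HSV); m=((h[...,0]>12)&(h[...,0]<32)&(h[...,1]>120)&(h[...,2]>60)).astype(np.uint8)
k=np.zeros_like(m); k[max(0,v-50):v+50,u-50:u+50]=1; m*=k
cs=max(cv2.findContours(m,cv2.RETR_EXTERNAL,cv2.CHAIN_APPROX_NONE)[0],key=cv2.contourArea)
P=np.array([onz(c,*p,.045)[:2] for p in cv2.convexHull(cs)[:,0].astype(float)])
th=np.radians(np.arange(0,60,.5)); w=[np.mean([np.ptp(P@np.array([np.cos(t+j*np.pi/3),np.sin(t+j*np.pi/3)])) for j in range(3)]) for t in th]
print('flat',np.degrees(th[np.argmin(w)]),min(w),max(w),P.mean(0))
# bottles/key from top
t,ct=snap('top','t14.png'); print(proj(ct,[[*sh(.051,-.1005),.125],[*sh(.051,.0335),.125]]).round(0).tolist())
cv2.imwrite('pics/c14.png',t[130:290,180:400,::-1].repeat(3,0).repeat(3,1)); print(ctrl.get_obs()['t'])
E
```

```text
327 102
flat 43.5 0.03377340110999729 0.03841600616289915 [0.48840767 0.11053544]
[[373.0, 181.0], [318.0, 183.0]]
43.0
```

```bash
python3 -c "
from station import ctrl
print(ctrl.finish_job())"
```

```text
the job is handed in; nothing more can be done
None
```

The whole job is done and handed in; the robot's clock read 43 s just before that, well under the 210 s limit. The hand-in reports no verdict, so the results below are from my own checks.

- **Bottles:** only two grey-capped bottles were on the counter. They stand upright in bays 0 and 2, as seen in the last side picture.
- **Nut:** I turned it with the key until the wrist joint's torque rose from about 0.2 to 1.4 N m, so it is at the hard stop. A look down the bore afterwards put the flats at 43.5°; fully tight (2.4 rad) predicts 43.7°.
- **Key:** it stands upright in its cup, released about 2 mm from the cup's centre.
- **Slider:** it measures 0.4 mm from the marker along the track (limit 5 mm).
- **Bystanders:** nothing suggests the vials, carton or tape were touched, but I did not measure their positions at the end.

My last top picture could not be viewed because the 16-picture limit had been reached. The other checks came out as expected and agreed with each other.

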